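# Feel out the glue seam of a bow handle

### The arm

A 6-joint arm with a two-finger parallel gripper is mounted at the origin on the work surface. World frame = base frame: x ahead of the robot, y to its left, z up, the work surface at z = 0. Lengths are in m, angles in degrees, forces in N, time in s.
With the tool pointing down it reaches from about 0.4 to 0.825 m from the base axis. Payload 7 kg.
Tool frame: the origin (TCP) lies midway between the tips of the shut fingers; the grasp point (between the pads) lies r.hold_point_z behind it (r.hold_point_z is the distance from the TCP to the grasp point, in m); z points along the fingers, x is the direction in which the jaws open and shut, and the axes are right-handed (so a half turn about z gives the same grasp; the last joint's range is limited). The gripper opens to 88 mm and grips with 3 to 60 N. Pads are 19 mm wide; open, the fingers measure 130 mm over their backs; the gripper's body (78 mm by 193 mm) begins 47 mm behind the grasp point.
Start: joints at [-48.237, 20.546, 0.682, 0, -70.136, -16.507], TCP at [0.288, -0.61, 0.197] pointing down, gripper open.
Joint ranges: [-176.03, 176.03], [-82.01, 121.73], [-58.28, 71.71], [-173.87, 95.51], [-174.79, -0.11], [-173.66, 173.66]. Speed limits (degrees/s): [136.94, 136.94, 172.46, 180, 180, 180].

### API

Orientations are given as [roll, pitch, yaw] about the fixed x, y, z axes, in that order (R = Rz(yaw) Ry(pitch) Rx(roll)).
In Python, from plant import get_state, viewer, close_job, r gives the robot as it stands.
- The arm moves only by the tool apply_moves, never from a script. Its argument "plan" is a list of rows, each a list of 3 entries, a list of its own where there are three numbers: the closure in counts, from 0 (fully open) to 255 (shut), then the shift along the tool's x, y, z in units of 50 mm (1.0 is 50 mm), then the turn about the tool's z in units of 6 degrees (1.0 is 6 degrees). A call has 1 to 12 rows; each row shifts and turns the commanded pose from where the row before left it, along the tool's axes as they then stand; what a row does not reach is not made up. A row lasts 1/8 s, in which the tool goes at most 62.5 mm and 10.7 degrees, less where a joint would pass 70% of its speed; a pose out of reach is approached as far as the arm can. A call is refused whole if a number of a shift passes 1 or a number of a turn 1, either way. A call with a gripper value outside its range is refused whole. The fingers move at their own pace and stop on an object; "squeeze" is the grip in N (left out, the last holds). Time passes only in rows, so rows that do not move let the fingers close. It gives the time, the measured TCP pose, the force and the opening at its end, in the units of the state.
- get_state(): the state, without advancing time (a new reading comes with each control period).
- viewer.capture(name): name is "side" or "top"; returns a dict with "frame" (480x640x3 uint8, blue, green, red), "K" (3x3 intrinsics, pixels), "R" (3x3) and "t" (3): a world point X has camera coordinates R X + t. Camera axes: x right, y down, z forward; pixel columns grow to the right and rows downward; lengths in m; the calibration is good to about 2 mm. A picture is of the moment at which its call begins. There is no depth.
- close_job(): hands the job in, once; it reports no verdict.
The state is a dict: "time_s": time; "joints": joint angles; "qd": joint speeds; "joint_torque": joint torques, N m; "tcp_pos": TCP position; "eef_rot": TCP orientation; "contact_force": force on the tool from outside, world axes, zero at the start; "moment": the same for the moment, N m; "gripper_width": finger opening in m.
Only numpy, scipy, OpenCV 4.12 (cv2) and the standard library are available. Lean on these libraries where they do the work, as an engineer would, in place of code of your own. Each camera call takes 0.05 s, during which the arm holds its last target.

### The job

Take the square-handled feeler from the tool stand and check the seam groove on top of the bow-handle blank in the vise: set its ball tip down to the bottom of the groove at the wide end and run it along the bottom, round the bend, to the narrow end in one slow pass (well under 10 cm a second), pressing lightly all the way and not letting it out of the groove. Then hang the feeler back upright in the slot it came from, let go, and leave everything else where it is.

Things in the scene. Friction and masses are not known exactly. Their poses are not given: they have to be found in the camera images.
- vise: Fixed blue bench vise, a wooden bow-handle blank clamped on it. Origin: centre of the underside; z up; x along the blank from wide end (x -100, 60 mm wide) to narrow end (x +100, 40 mm). Blank 36 mm high, flat top at z 136 mm, marks if pressed over about 15 N. Seam groove in the top: 12 mm wide, square-sided, ends open, depth see seam_bend. Spindle and handle out to y +126 at z 60.
- seam_start (a point): Start of the pass (within 10 mm along the seam): on the groove's centre line, level with the blank's top, 15 mm inside the wide end. In the vise's frame x -84, y -6, z 136 mm. The groove is straight from here to seam_bend.
- seam_bend (a point): Where the groove's centre line turns by 16 degrees, level with the blank's top; vise frame x 0, y +6, z 136 mm. The floor is 13 mm below the top here. Cut by hand, each half of the floor rises or falls evenly from here by an unreported amount: at seam_start and at seam_end it lies anywhere from 6 to 20 mm below the top. Feel for it.
- seam_end (a point): End of the pass (within 10 mm along the seam): on the groove's centre line, level with the blank's top, 15 mm inside the narrow end. In the vise's frame x +84, y -6, z 136 mm. The groove is straight from seam_bend to here.
- seam_floor: The floor of the seam groove, both halves. Origin: on the floor at the bend, 13 mm below seam_bend; axes as the vise. Its pose does not tell the slope of either half.
- feeler: The feeler, 155 mm long, 0.1 to 0.2 kg, loose, hanging upright in one of the stand's slots. Origin: bottom of its ball tip; z up along the tool; x, y square to the handle's faces. Ball 7 mm across, needle 6 mm thick up to z 30, steel shank 10 mm thick up to z 68, round steel collar 36 mm across z 68 to 75, plain square wooden handle 22 x 22 mm z 75 to 155.
- stand: Fixed plywood tool stand. Origin: centre of the underside; z up. A 10 mm plate, top at z 95, x -32 to +53, y -145 to +145 mm, has three slots 16 mm wide at y -85, 0, +85, open to -x, running back to x +8. A tool hangs at x 0 in a slot by its collar, tip at z 27; lift it straight up, or raise it a little and draw it to -x. Base board 12 mm thick; back panel x +39 to +53.
- awl: Bystander: a tool of the same size with a round bulb handle, 139 mm long, in another slot. Origin at its tip. Leave it.
- scraper: Bystander: a tool with a T-shaped handle (bar 60 mm along y), 133 mm long, in another slot. Origin at its tip. Leave it.
- glue_jar: Bystander: a closed jar, 68 mm across and 85 mm high, standing on the bench. Origin: centre of its underside.
- mallet: Bystander: a hammer 240 mm long lying on the bench. Origin: centre of its underside.
Things that resemble listed ones, but are neither listed nor needed, are in the scene too. What is shaped like the feeler but black or red is not meant.

How it is judged (in metres and radians):
On the way, in this order (a step that is already met when the one before it is completed fails the run):
1. the feeler's ball rests on the groove's floor at the start mark near the wide end (x of feeler in the frame of vise between -0.096 and -0.074 m and y of feeler in the frame of vise between -0.018 and 0.013 m and z of feeler in the frame of vise between 0.11 and 0.1345 m and contact force between feeler and seam_floor above 0.3 N), for 0.15 s.
2. the ball slides on, in contact with the groove's floor (1 of 5 along the seam) (x of feeler in the frame of vise between -0.06 and -0.038 m and y of feeler in the frame of vise between -0.018 and 0.013 m and z of feeler in the frame of vise between 0.11 and 0.1345 m and contact force between feeler and seam_floor above 0.3 N), for 0.15 s.
3. the ball slides on, in contact with the groove's floor (2 of 5 along the seam) (x of feeler in the frame of vise between -0.036 and -0.014 m and y of feeler in the frame of vise between -0.018 and 0.013 m and z of feeler in the frame of vise between 0.11 and 0.1345 m and contact force between feeler and seam_floor above 0.3 N), for 0.15 s.
4. the ball slides on, in contact with the groove's floor (3 of 5 along the seam) (x of feeler in the frame of vise between -0.012 and 0.01 m and y of feeler in the frame of vise between -0.018 and 0.013 m and z of feeler in the frame of vise between 0.11 and 0.1345 m and contact force between feeler and seam_floor above 0.3 N), for 0.15 s.
5. the ball slides on, in contact with the groove's floor (4 of 5 along the seam) (x of feeler in the frame of vise between 0.012 and 0.034 m and y of feeler in the frame of vise between -0.018 and 0.013 m and z of feeler in the frame of vise between 0.11 and 0.1345 m and contact force between feeler and seam_floor above 0.3 N), for 0.15 s.
6. the ball slides on, in contact with the groove's floor (5 of 5 along the seam) (x of feeler in the frame of vise between 0.036 and 0.058 m and y of feeler in the frame of vise between -0.018 and 0.013 m and z of feeler in the frame of vise between 0.11 and 0.1345 m and contact force between feeler and seam_floor above 0.3 N), for 0.15 s.
7. the ball, still on the groove's floor, reaches the end of the seam near the narrow end (x of feeler in the frame of vise between 0.074 and 0.096 m and y of feeler in the frame of vise between -0.018 and 0.013 m and z of feeler in the frame of vise between 0.11 and 0.1345 m and contact force between feeler and seam_floor above 0.3 N), for 0.15 s.
At the end, for the whole second after the job is handed in: The feeler hangs upright (within 0.1 rad) and at rest in the slot it came from, its tip within 12 mm of where it was at the start, its collar borne by the stand, let go; awl and scraper within 15 mm, glue jar and mallet within 25 mm of where they were (distance of feeler from where it was at the start of the episode below 0.012 m and angle between feeler's own z axis and vertical below 0.1 rad and contact force between feeler and stand above 0.3 N and linear speed of feeler below 0.02 m/s and contact force between feeler and the fingers below 0.05 N and distance of each of awl, scraper from where it was at the start of the episode below 0.015 m and distance of each of glue_jar, mallet from where it was at the start of the episode below 0.025 m); the robot touches nothing.
It fails at once if the feeler presses on the blank or vise with more than 18 N (contact force between feeler and vise above 18 N).
It fails at once if the feeler moves faster than 100 mm/s while touching the blank part way along the seam (x of feeler in the frame of vise between -0.07 and 0.07 m and contact force between feeler and vise above 0.5 N and linear speed of feeler above 0.1 m/s).
It fails at once if the ball comes up out of the groove (3 to 15 mm above the blank's top) part way along the seam (x of feeler in the frame of vise between -0.06 and 0.06 m and y of feeler in the frame of vise between -0.03 and 0.03 m and z of feeler in the frame of vise between 0.139 and 0.151 m).
It fails at once if the awl or the scraper is knocked out of place or tipped over (distance of any of awl, scraper from where it was at the start of the episode above 0.025 m or angle between any of awl, scraper's own z axis and vertical above 0.35 rad).
It fails at once if the glue jar or the mallet is knocked about (distance of any of glue_jar, mallet from where it was at the start of the episode above 0.025 m).
It also fails if it takes over 72 s, if anything falls off the work surface, if the arm or the gripper's body presses on something with over 40 N, if the wrist force passes 120 N, or if a joint passes its speed limit or range.

## Working session

There is one attempt and no reset: what is moved stays moved. The work goes in short steps, Python scripts to look and compute and a tool call to move; the robot and the scene stay as the last step left them, time stands still between calls to the robot, and variables do not carry over. Pictures are saved under pics/ and viewed, and the job is handed in when it is done.

Besides the shell and the picture viewer there is one more tool, called after "Emit:" by a JSON object that holds its "method" and its "body", one argument or row to a line. apply_moves: Moves the arm, as the interface text tells. Its arguments: {"type":"object","properties":{"plan":{"type":"array","items":{"type":"array"}},"squeeze":{"type":"number"}},"required":["plan"]}

```bash
mkdir -p pics; ls
python3 - <<'E'
from plant import get_state, viewer, close_job, r
import cv2
print(get_state()); print(r.hold_point_z)
for n in ("side","top"):
    c=viewer.capture(n); cv2.imwrite(f"pics/{n}0.png",c["frame"]); print(n,c["K"],c["R"],c["t"])
E
```

```text
pics
{'time_s': 0.0, 'joints': array([-4.82361505e+01,  2.05924503e+01,  6.32415656e-01, -1.98122077e-02,
       -7.01379918e+01, -1.65082069e+01]), 'qd': array([ 0.03193935, -0.0226687 , -0.07107764, -0.02993329,  0.0575519 ,
        0.07510497]), 'joint_torque': array([-7.88811303e-04, -5.82711804e+01,  2.93048912e+01,  6.99688956e+00,
        6.85538747e-03, -1.83685670e-04]), 'tcp_pos': array([ 0.28772883, -0.60997828,  0.19610195]), 'eef_rot': array([-1.79990000e+02, -9.92782727e-02,  1.15248887e+02]), 'contact_force': array([-0.62247718, -0.10101434, -1.07971241]), 'moment': array([ 0.02956806, -0.00406001, -0.04285116]), 'gripper_width': 0.08771862137366412}
0.0188
side [[487.16401666   0.         306.78252668]
 [  0.         487.16401666 231.45075238]
 [  0.           0.           1.        ]] [[-7.88024389e-01 -6.15643660e-01  6.68176726e-04]
 [-4.56268999e-01  5.83295350e-01 -6.72000845e-01]
 [ 4.13323315e-01 -5.29857924e-01 -7.40550078e-01]] [0.47478389 0.33372998 0.84063948]
top [[458.88945064   0.         317.22484442]
 [  0.         458.88945064 249.21242265]
 [  0.           0.           1.        ]] [[ 3.25598127e-04 -9.99898958e-01  1.42115579e-02]
 [-9.88429818e-01 -2.47738743e-03 -1.51658688e-01]
 [ 1.51678571e-01 -1.39977478e-02 -9.88330751e-01]] [0.01320711 0.60885669 0.97132468]
```

View pics/side0.png

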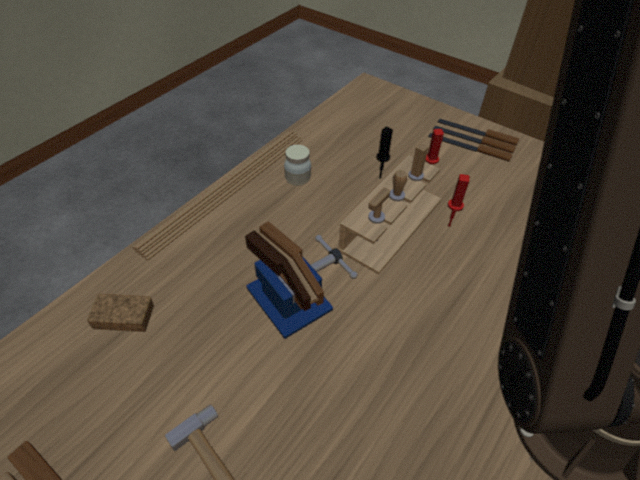

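View pics/top0.png

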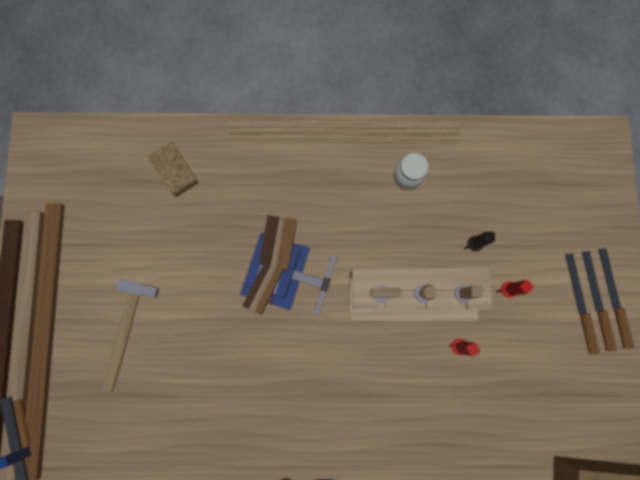

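The side view shows three tools hanging in the stand: near (377,205), (398,185) and (418,162). The vise is at about (288,285). The red and black tools at (435,145), (460,190) and (385,145) are decoys. I'll enlarge these areas next.

Run:
```python
import cv2
s=cv2.imread("pics/side0.png");t=cv2.imread("pics/top0.png")
def crop(i,x,y,w,h,k,n): cv2.imwrite("pics/"+n,cv2.resize(i[y:y+h,x:x+w],None,fx=k,fy=k,interpolation=cv2.INTER_CUBIC))
crop(s,330,120,130,100,6,"c_side_stand.png");crop(s,330,170,130,110,5,"c_side_stand2.png")
crop(t,340,250,160,80,5,"c_top_stand.png")
crop(s,235,210,130,130,4.5,"c_side_vise.png");crop(t,235,205,110,115,5,"c_top_vise.png")
```

```text
(no output)
```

View pics/c_side_stand.png

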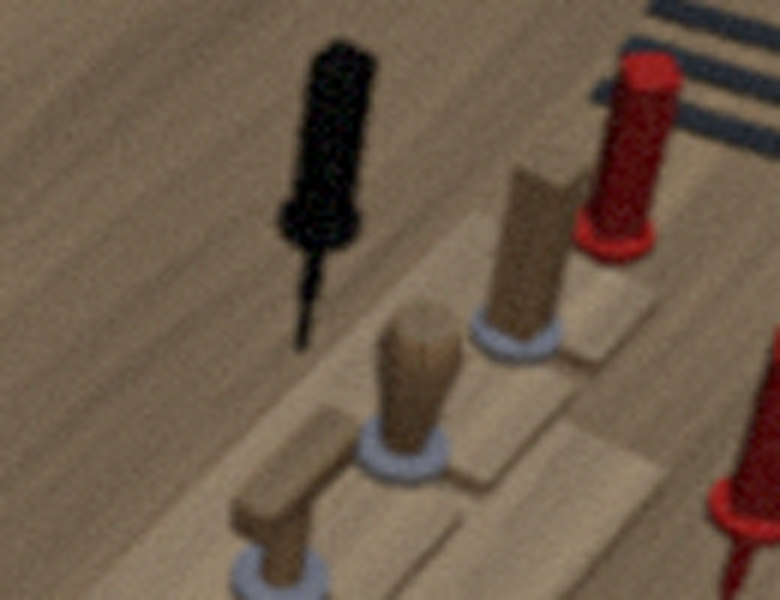

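View pics/c_top_stand.png

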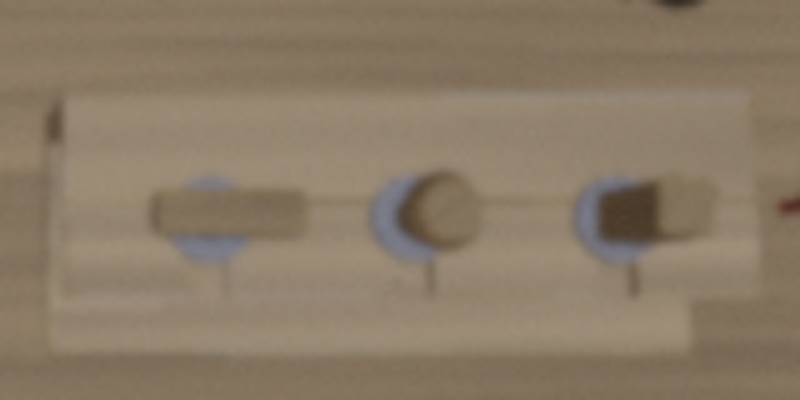

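View pics/c_side_vise.png

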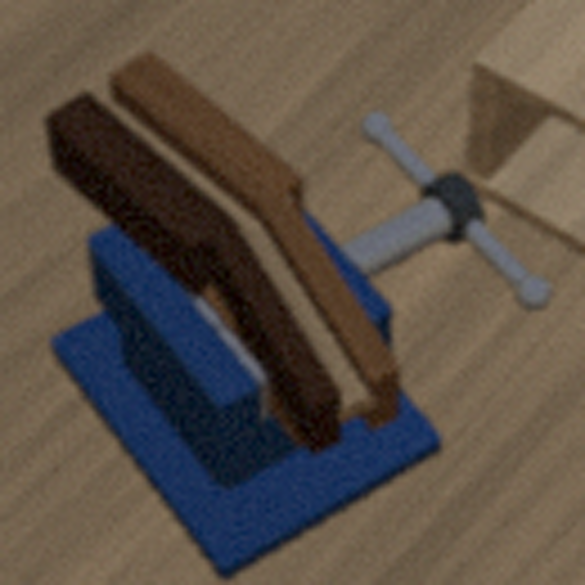

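View pics/c_top_vise.png

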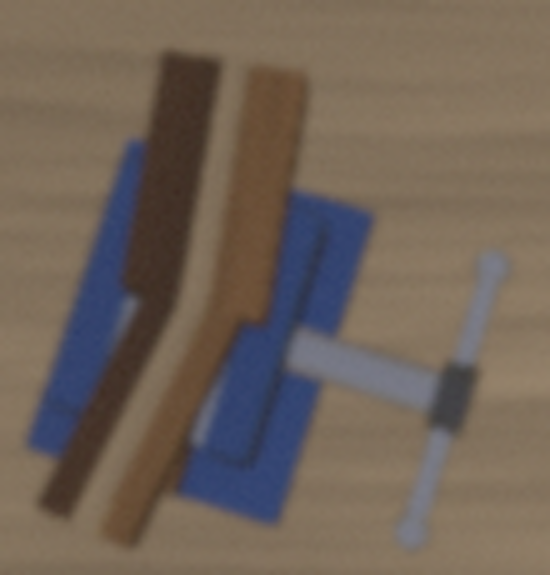

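View pics/c_side_stand2.png

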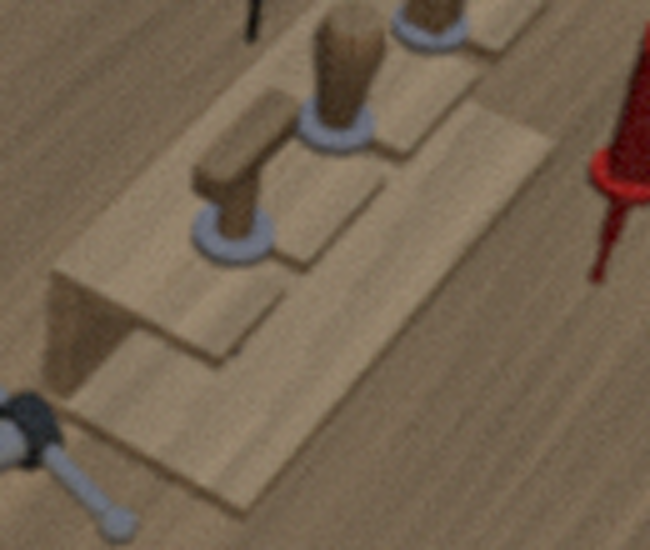

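The square-handled natural-wood feeler is in the −y slot: side (418,162), top about (467,293). It is a faceted prism, while the middle tool has a round bulb and the left tool a T-bar. The vise's wide end faces away from the robot, at top (268,217). Next I'll measure precisely.

```bash
cat > h.py <<'E'
import numpy as np, cv2
from plant import get_state, viewer, r
def crop(i,x,y,w,h,k,n):
    c=cv2.resize(i[y:y+h,x:x+w],None,fx=k,fy=k,interpolation=cv2.INTER_CUBIC)
    for a in range(0,w,5):
        cv2.line(c,(int((a+.5)*k),0),(int((a+.5)*k),4 if (x+a)%10 else 10),(0,255,255),1)
        if (x+a)%10==0: cv2.putText(c,str(x+a),(int((a+.5)*k)+2,12),0,.4,(0,255,255),1)
    for a in range(0,h,5):
        cv2.line(c,(0,int((a+.5)*k)),(4 if (y+a)%10 else 10,int((a+.5)*k)),(0,255,255),1)
        if (y+a)%10==0: cv2.putText(c,str(y+a),(2,int((a+.5)*k)-2),0,.4,(0,255,255),1)
    cv2.imwrite("pics/"+n,c)
def proj(c,X):
    p=c["R"]@np.asarray(X,float).T.reshape(3,-1)+c["t"].reshape(3,1)
    q=c["K"]@p; return (q[:2]/q[2]).T
def onz(c,uv,z):
    d=c["R"].T@np.linalg.inv(c["K"])@np.array([uv[0],uv[1],1.]); C=-c["R"].T@c["t"]
    return C+d*(z-C[2])/d[2]
E
python3 - <<'E'
from h import *
import pickle
C={n:viewer.capture(n) for n in("side","top")}
pickle.dump(C,open("cams.pkl","wb"))
for n in C: print(n,-C[n]["R"].T@C[n]["t"])
s,t=C["side"]["frame"],C["top"]["frame"]
crop(t,238,210,70,55,11,"t1.png");crop(t,238,262,70,55,11,"t2.png")
crop(s,240,218,70,55,11,"s1.png");crop(s,270,255,70,55,11,"s2.png")
E
```

```text
side [0.17895603 0.54305404 0.84648522]
top [0.45447867 0.02831051 1.05214077]
```

View pics/t1.png

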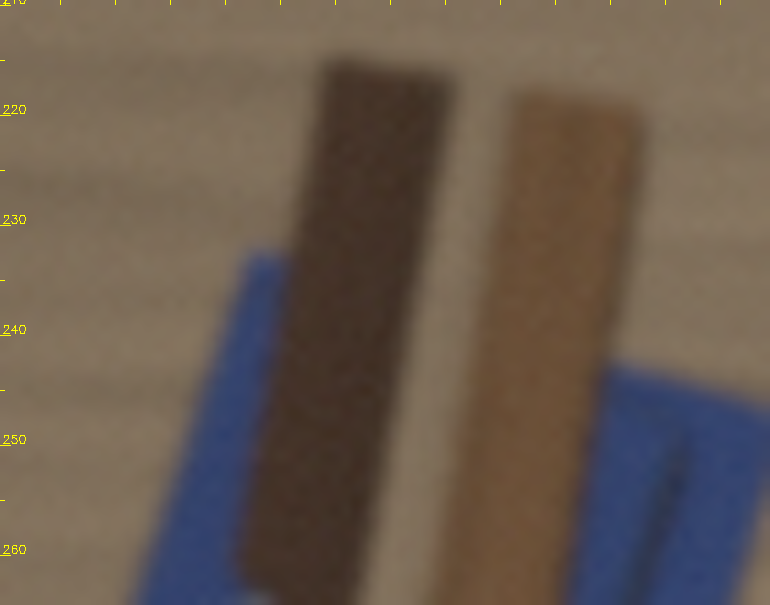

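View pics/t2.png

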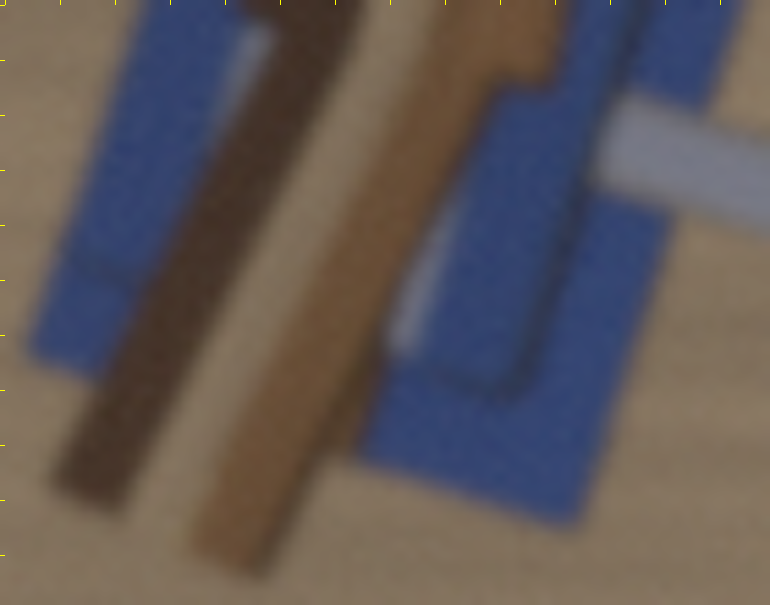

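View pics/s1.png

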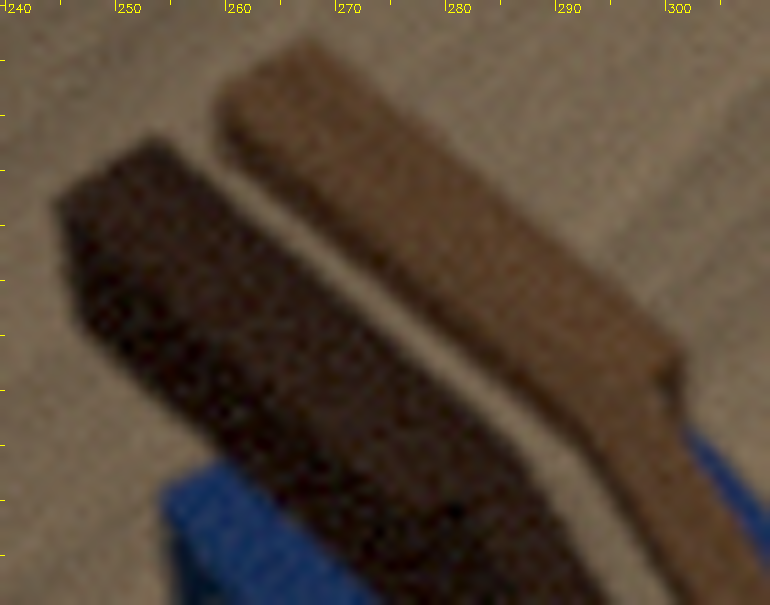

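View pics/s2.png

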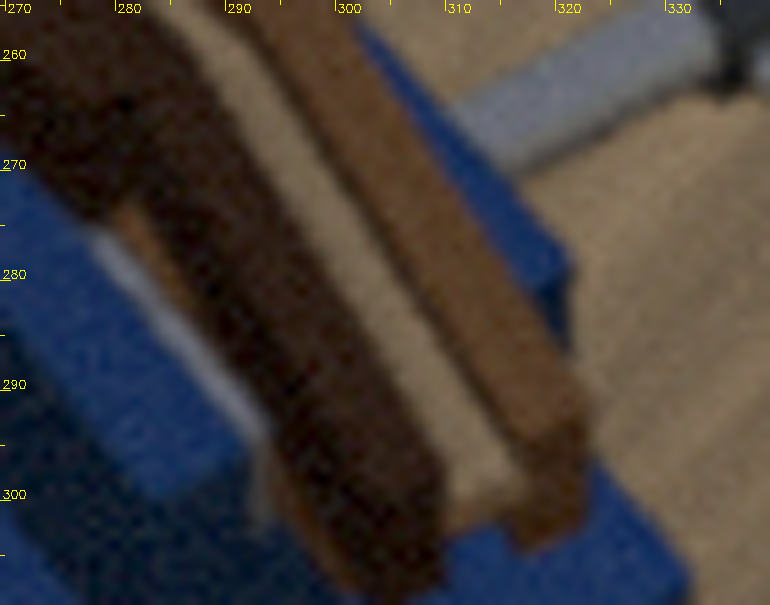

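Run:
```python
from h import *
import pickle
from scipy.optimize import least_squares
C=pickle.load(open("cams.pkl","rb"))
T=dict(dwo=(267.05,215.2),dwi=(278.6,216.4),lwi=(284.05,218.1),lwo=(295.7,219.05),dno=(242.2,305.9),dni=(248.9,308.3),lni=(254.8,311.5),lno=(260.5,313.5))
S=dict(dwo=(244.7,235.7),dwi=(253.6,230.2),lwi=(259.5,225.7),lwo=(268.1,221.1),dni=(309.8,296.8),lni=(316.3,294.5),lno=(322.7,290.9))
for n,P in(("top",T),("side",S)):
    for k in P: print(n,k,(onz(C[n],P[k],.136)*1000).round(1))
M=dict(dwi=(-100,-14.35),lwi=(-100,-2.23),dni=(100,-14.35),lni=(100,-2.23))
def X(p,m):
    c,s=np.cos(p[2]),np.sin(p[2]); return [p[0]+(c*m[0]-s*m[1])/1e3,p[1]+(s*m[0]+c*m[1])/1e3,.136]
def f(p,cams):
    o=[]
    for n,P in cams:
        for k in M: o+=list(proj(C[n],X(p,M[k]))[0]-P[k])
    return o
for cams in([("top",T)],[("side",S)],[("top",T),("side",S)]):
    a=least_squares(f,[.5,.05,3.0],args=(cams,)); print(a.x[:2]*1000,np.degrees(a.x[2]),np.round(a.fun,1))
# stand feeler: top & side collar/handle
```

```text
top dwo [665.  117.7 136. ]
top dwi [662.6  94.2 136. ]
top lwi [659.1  83.  136. ]
top lwo [657.2  59.3 136. ]
top dno [481.3 163.7 136. ]
top dni [476.6 150.4 136. ]
top lni [470.3 138.6 136. ]
top lno [466.4 127.3 136. ]
side dwo [664.1 118.3 136. ]
side dwi [660.2  96.8 136. ]
side lwi [659.1  80.5 136. ]
side lwo [654.   60.4 136. ]
side dni [475.9 153.5 136. ]
side lni [469.9 142.6 136. ]
side lno [465.6 129.5 136. ]
[564.91230989 108.55459677] 163.38759721128858 [ 0.2 -1.1  0.5 -1.1 -0.3  1.7 -0.4  0.3]
[564.20528473 110.19636376] 162.12722098317386 [-0.1 -1.9 -0.7  0.1  0.8  1.1 -0.   0.2]
[564.66695585 109.33624706] 162.72232677896125 [ 0.4 -0.9  0.6 -0.8 -1.2  1.6 -1.3  0.2 -0.4 -2.  -1.  -0.   1.4  0.4
  0.5 -0.5]
```

Run:
```python
from h import *
import pickle
from scipy.optimize import least_squares
C=pickle.load(open("cams.pkl","rb"))
T=dict(dwo=(267.05,215.2),dwi=(278.6,216.4),lwi=(284.05,218.1),lwo=(295.7,219.05),dno=(242.2,305.9),dni=(248.9,308.3),lni=(254.8,311.5),lno=(260.5,313.5))
S=dict(dwo=(244.7,235.7),dwi=(253.6,230.2),lwi=(259.5,225.7),lwo=(268.1,221.1),dni=(309.8,296.8),lni=(316.3,294.5),lno=(322.7,290.9))
M=dict(dwi=(-98,-14.06),lwi=(-99.7,-2.18),dni=(98,-14.06),lni=(99.7,-2.18),dwo=(-94.6,-37.8),lwo=(-103.1,21.6),dno=(96,-27.9),lno=(101.7,11.7))
def X(p,m):
    c,s=np.cos(p[2]),np.sin(p[2]); return [p[0]+(c*m[0]-s*m[1])/1e3,p[1]+(s*m[0]+c*m[1])/1e3,.136]
def f(p,cams):
    o=[]
    for n,P in cams:
        for k in P: o+=list(proj(C[n],X(p,M[k]))[0]-P[k])
    return o
for cams in([("top",T)],[("side",S)],[("top",T),("side",S)]):
    a=least_squares(f,[.5,.05,3.0],args=(cams,)); print(a.x[:2]*1000,np.degrees(a.x[2]),np.round(a.fun,1))
p=a.x
G=[(-98.85,-8.12),(0,6),(98.85,-8.12)]
for n,im0 in (("top",(230,205)),("side",(235,210))):
    im=C[n]["frame"]; x,y=im0;k=7
    c=cv2.resize(im[y:y+115 if n=="top" else y+105,x:x+100],None,fx=k,fy=k,interpolation=cv2.INTER_CUBIC)
    c=c[:800]
    for pl in ([M["dwi"],(0,-.06),M["dni"]],[M["lwi"],(0,12.06),M["lni"]],[M["dwo"],M["lwo"]],[M["dno"],M["lno"]]):
        q=np.array([proj(C[n],X(p,m))[0] for m in pl]); q=((q-[x,y]+.5)*k).astype(int)
        cv2.polylines(c,[q.reshape(-1,1,2)],False,(0,255,0),1)
    cv2.imwrite(f"pics/ov_{n}.png",cv2.resize(c,None,fx=.74,fy=.74) if n=="top" else cv2.resize(c,None,fx=.8,fy=.8))
```

```text
[565.04150525 108.98268021] 163.27945890417396 [-0.1 -0.7 -0.  -0.2  0.3 -1.   0.3 -0.2  0.2  0.1 -0.2  0.7 -0.6  0.1
  0.1  1.1]
[564.0447107  110.61641374] 162.31700662664096 [-0.4 -0.5  0.3 -1.1 -0.8  0.4 -0.1 -0.9  0.4  0.4 -0.   0.2  0.6  0.9]
[564.66461214 109.6129713 ] 162.82726819883388 [-0.  -0.6  0.   0.1  0.4 -0.7  0.4  0.2 -0.5  0.  -0.8  0.7 -1.3  0.1
 -0.6  1.2 -0.6 -0.6  0.1 -1.3 -1.1  0.2 -0.4 -1.2  0.9 -0.4  0.4 -0.6
  1.1  0.1]
```

View pics/ov_top.png

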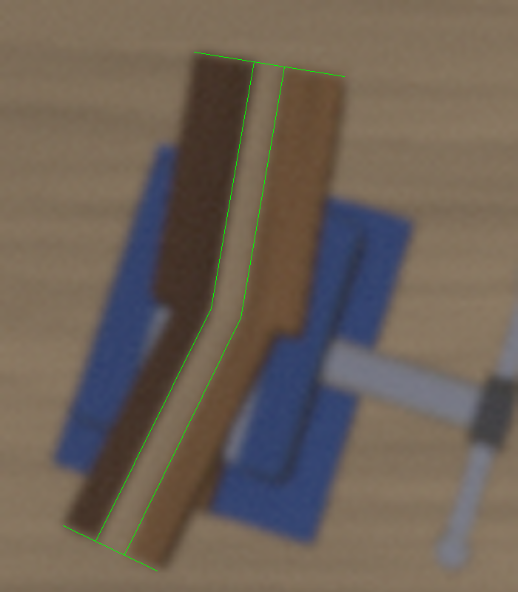

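View pics/ov_side.png

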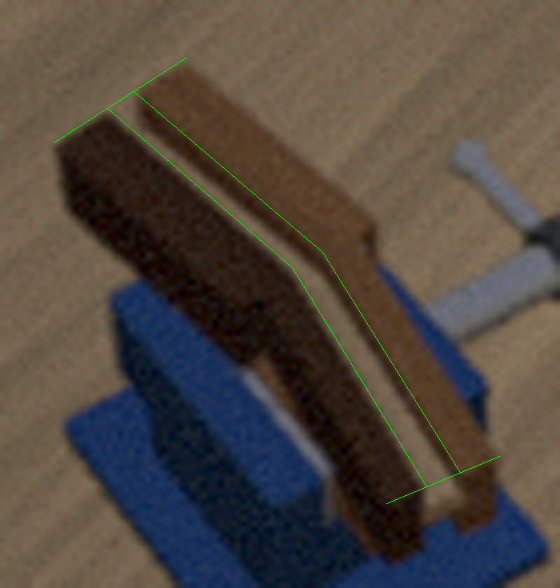

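Run:
```python
from h import *
import pickle
C=pickle.load(open("cams.pkl","rb"))
s,t=C["side"]["frame"],C["top"]["frame"]
crop(t,440,262,60,52,13,"t3.png");crop(s,400,138,50,50,12,"s3.png");crop(t,340,262,100,64,8,"t4.png");
```

```text
(no output)
```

View pics/t3.png

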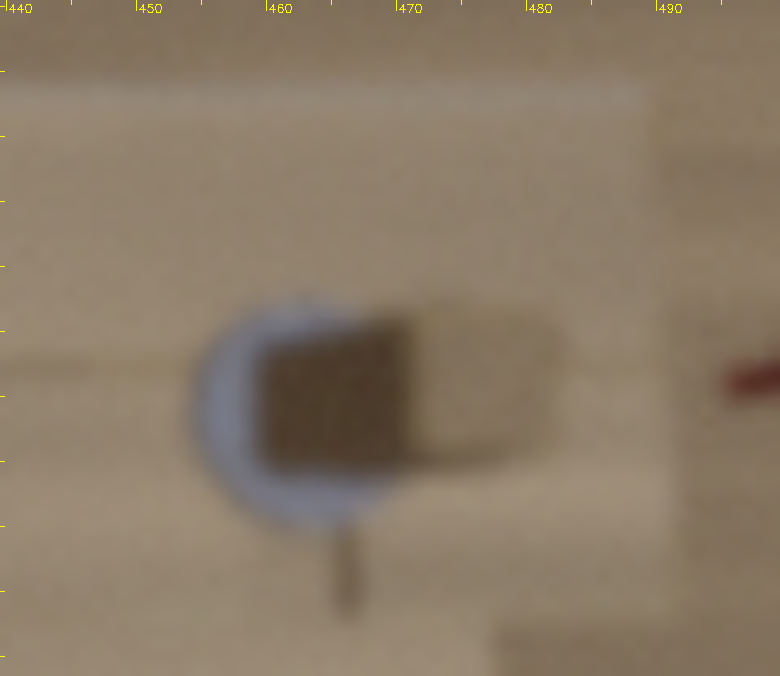

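View pics/s3.png

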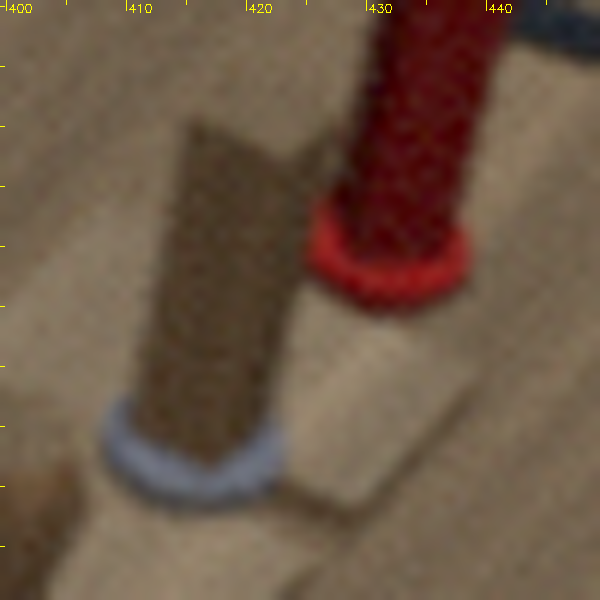

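View pics/t4.png

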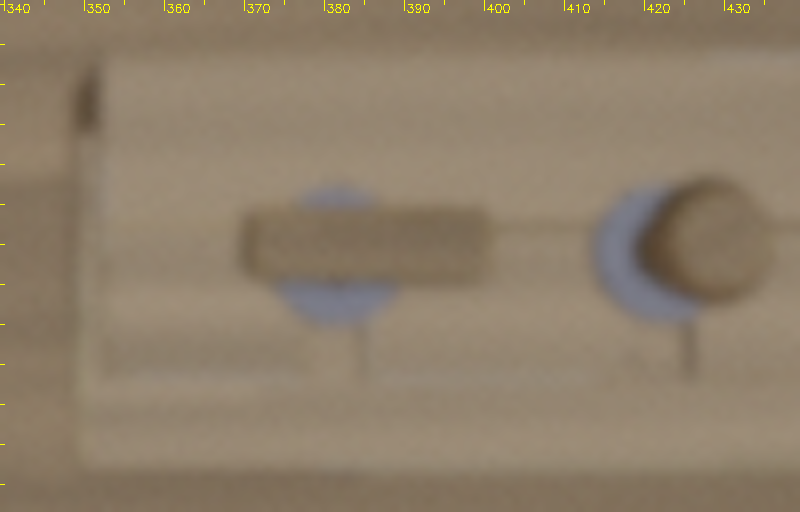

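Run:
```python
from h import *
import pickle
from scipy.optimize import least_squares
C=pickle.load(open("cams.pkl","rb"))
t,s=C["top"],C["side"]
mm=lambda c,uv,z:(onz(c,uv,z)*1000).round(1)
print("collar",mm(t,(463.3,293.3),.100))
for uv in((471.2,285.5),(471,297.65),(482.6,286.1),(481.8,296.9),(476.65,291.3)): print("top",mm(t,uv,.182))
for uv in((459.3,288.),(459.3,297.65)): print("bot",mm(t,uv,.102))
for uv in((415.3,147.9),(423.7,151.25)): print("side top",mm(s,uv,.182))
print("side bot",mm(s,(416.6,176.25),.102))
# other collars
print("scr",mm(t,(340+336/8-.5,262+255/8-.5),.102),"awl",mm(t,(340+662/8-.5,262+253/8-.5),.102))
# stand: plate corners z .095
print("slot mouth",mm(t,(440+348/13-.5,262+610/13-.5),.095))
# fit feeler pos+yaw (local) using corners
obs=[(t,(471.2,285.5),(1,1),.182),(t,(471,297.65),(-1,1),.182),(t,(482.6,286.1),(1,-1),.182),(t,(481.8,296.9),(-1,-1),.182),
(t,(459.3,288.),(1,1),.102),(t,(459.3,297.65),(-1,1),.102),(s,(415.3,147.9),(1,1),.182),(s,(423.7,151.25),(-1,1),.182),(s,(416.6,176.25),(-1,1),.102)]
def f(p):
    c,sn=np.cos(p[2]),np.sin(p[2]);o=[]
    for cam,uv,m,z in obs:
        a,b=.011*m[0],.011*m[1]
        o+=list(proj(cam,[p[0]+c*a-sn*b,p[1]+sn*a+c*b,z])[0]-uv)
    return o
a=least_squares(f,[.45,-.3,0]);print(a.x[:2]*1000,np.degrees(a.x[2]),np.round(a.fun,1))
```

```text
collar [ 508.7 -288.8  100. ]
top [ 518.8 -277.3  182. ]
top [ 495.8 -275.8  182. ]
top [ 517.7 -299.1  182. ]
top [ 497.2 -296.5  182. ]
top [ 507.8 -287.2  182. ]
bot [ 519.5 -280.3  102. ]
bot [ 499.6 -279.4  102. ]
side top [ 514.9 -272.2  182. ]
side top [ 494.8 -273.2  182. ]
side bot [ 501.1 -280.4  102. ]
scr [ 508.2 -118.1  102. ] awl [ 508.8 -202.7  102. ]
slot mouth [ 477.6 -295.2   95. ]
[ 507.67154077 -288.04498482] -2.611096178018633 [ 0.1 -0.2  0.4 -0.7  0.2 -0.2  1.1  0.6 -1.3  0.2 -1.3  1.2 -0.5 -1.9
 -0.2 -1.2  0.7  1.6]
```

Emit:
{"method": "apply_moves", "body": {
  "plan": [
    [0,[0,0,-0.5],-1],
    [0,[0,0,-0.5],-1],
    [0,[0,0,-0.5],-1],
    [0,[0,0,0],-1],
    [0,[0,0,0],-1],
    [0,[0,0,0],-1],
    [0,[0,0,0],-1],
    [0,[0,0,0],-1],
    [0,[0,0,0],-1],
    [0,[0,0,0],-1],
    [0,[0,0,0],-0.3],
    [0,[0,0,0],0]
  ],
  "squeeze": 20
}}

```text
time_s: 1.7
tcp_pos: [0.2879, -0.6104, 0.2719]
eef_rot: [180.0, -0.0, 177.0]
contact_force: [-0.1, 0.5, 0.0]
gripper_width: 0.0875
```

```bash
cat >> h.py <<'E'
def togo(x,y,z,yaw=None):
    s=get_state(); p=s["tcp_pos"]; w=np.radians(s["eef_rot"][2])
    d=np.array([x,y,z])-p
    tx=np.array([np.cos(w),np.sin(w)]);ty=np.array([np.sin(w),-np.cos(w)])
    print("t",round(s["time_s"],2),"tcp",(p*1000).round(1),"rot",s["eef_rot"].round(2),"F",s["contact_force"].round(1),"M",s["moment"].round(2),"w",round(s["gripper_width"]*1000,1))
    print("units x,y,z",(np.array([d[:2]@tx,d[:2]@ty,-d[2]])/.05).round(3),"" if yaw is None else ("turn",((np.degrees(w)-yaw+180)%360-180)/6))
E
python3 -c "
from h import *
togo(.5082,-.2882,.27,177)"
```

```text
t 1.7 tcp [ 287.9 -610.4  271.9] rot [ 1.7998e+02 -1.0000e-02  1.7697e+02] F [-0.1  0.5  0. ] M [-0.03  0.06  0.01] w 87.5
units x,y,z [-4.059  6.668  0.038] ('turn', np.float64(-0.004705375946997492))
```

Emit:
{"method": "apply_moves", "body": {
  "plan": [
    [0,[-0.5,0.8,0],0],
    [0,[-0.5,0.8,0],0],
    [0,[-0.5,0.8,0],0],
    [0,[-0.5,0.8,0],0],
    [0,[-0.5,0.8,0],0],
    [0,[-0.5,0.8,0],0],
    [0,[-0.5,0.8,0],0],
    [0,[-0.5,0.8,0],0],
    [0,[-0.06,0.27,0],0],
    [0,[0,0,0],0],
    [0,[0,0,0],0]
  ]
}}

```text
time_s: 3.08
tcp_pos: [0.5074, -0.2885, 0.2722]
eef_rot: [-180.0, 0.0, 177.0]
contact_force: [-0.9, 0.4, 0.2]
gripper_width: 0.0875
```

Run:
```python
from h import *
togo(.5082,-.2882,.126,177)
import pickle
C={n:viewer.capture(n) for n in("side","top")}
crop(C["side"]["frame"],350,60,150,150,4,"a_s.png");crop(C["top"]["frame"],400,230,130,110,6,"a_t.png")
```

```text
t 3.08 tcp [ 507.4 -288.5  272.2] rot [-179.99    0.    177.  ] F [-0.9  0.4  0.2] M [ 0.    0.08 -0.02] w 87.5
units x,y,z [-0.016  0.006  2.924] ('turn', np.float64(-0.000559140887655))
```

View pics/a_s.png

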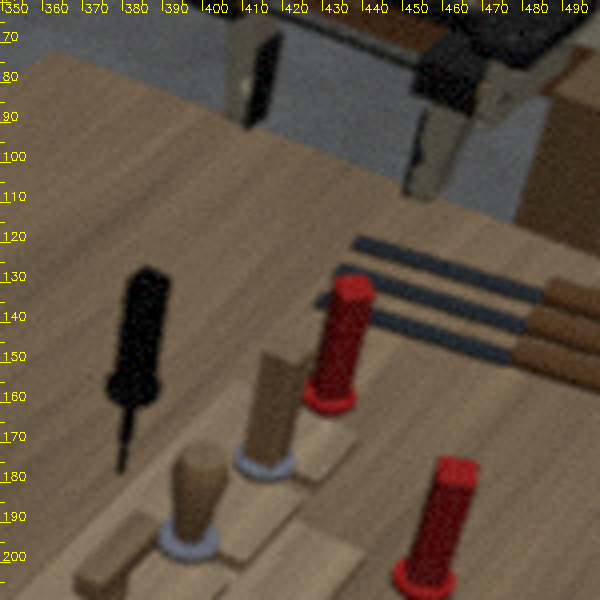

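View pics/a_t.png

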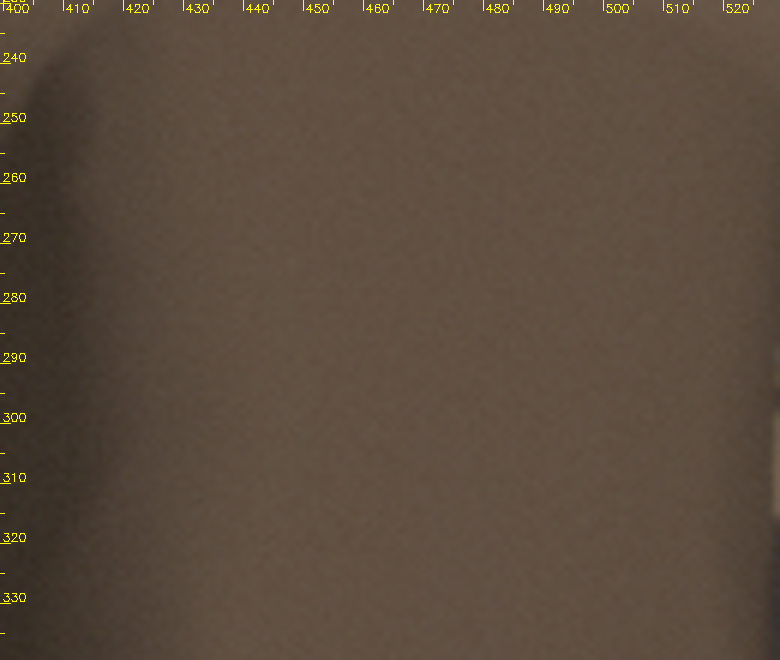

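The side view shows the open jaws, with fingertips near (412,88) and (455,107), straddling the line above the square handle at (417,160). I'm going down.

Emit:
{"method": "apply_moves", "body": {
  "plan": [
    [0,[0,0,0.5],0],
    [0,[0,0,0.5],0],
    [0,[0,0,0.5],0],
    [0,[0,0,0.5],0],
    [0,[0,0,0.4],0],
    [0,[0,0,0.3],0],
    [0,[0,0,0.2],0],
    [0,[0,0,0],0]
  ]
}}

```text
time_s: 4.18
tcp_pos: [0.5075, -0.288, 0.1266]
eef_rot: [180.0, -0.1, 177.0]
contact_force: [-0.1, -0.1, 0.0]
gripper_width: 0.0874
```

Run:
```python
from h import *
togo(.5082,-.2882,.126,177)
C={n:viewer.capture(n) for n in("side","top")}
crop(C["side"]["frame"],350,60,150,150,4,"b_s.png")
```

```text
t 4.17 tcp [ 507.5 -288.   126.6] rot [ 1.7999e+02 -6.0000e-02  1.7704e+02] F [-0.1 -0.1  0. ] M [-0.02  0.06  0.04] w 87.4
units x,y,z [-0.015 -0.004  0.012] ('turn', np.float64(0.006086151166504313))
```

View pics/b_s.png

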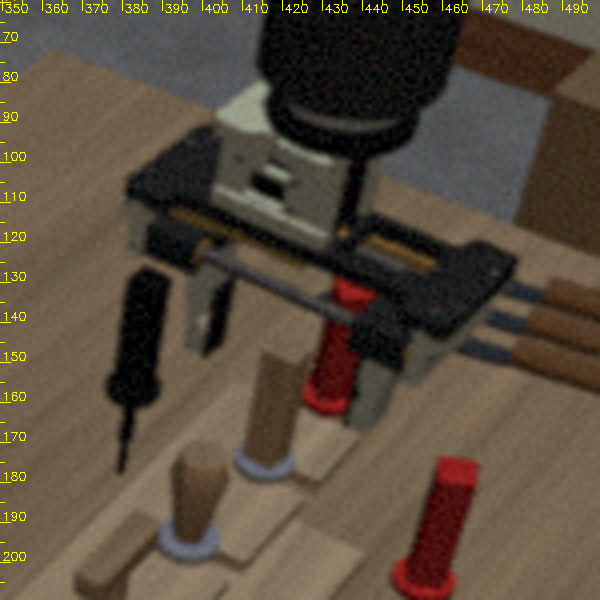

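The jaws straddle the square handle, with fingertips at about (402,147) and (438,165), and nothing else lies between them. I'm closing.

Emit:
{"method": "apply_moves", "body": {
  "plan": [
    [255,[0,0,0],0],
    [255,[0,0,0],0],
    [255,[0,0,0],0],
    [255,[0,0,0],0],
    [255,[0,0,0],0],
    [255,[0,0,0],0],
    [255,[0,0,0],0],
    [255,[0,0,0],0]
  ],
  "squeeze": 20
}}

```text
time_s: 5.28
tcp_pos: [0.5078, -0.2878, 0.127]
eef_rot: [180.0, -0.0, 177.1]
contact_force: [0.9, 0.7, -0.3]
gripper_width: 0.0217
```

Run:
```python
from h import *
togo(.5082,-.2882,.126,177)
```

```text
t 5.28 tcp [ 507.8 -287.8  127. ] rot [180.    -0.   177.06] F [ 0.9  0.7 -0.3] M [0.02 0.05 0.02] w 21.7
units x,y,z [-0.007 -0.008  0.02 ] ('turn', np.float64(0.009316609993661018))
```

Emit:
{"method": "apply_moves", "body": {
  "plan": [
    [255,[0,0,-0.1],0],
    [255,[0,0,-0.2],0],
    [255,[0,0,-0.3],0],
    [255,[0,0,-0.4],0],
    [255,[0,0,-0.5],0],
    [255,[0,0,-0.5],0],
    [255,[0,0,-0.5],0],
    [255,[0,0,-0.5],0],
    [255,[0,0,-0.4],0],
    [255,[0,0,-0.2],0],
    [255,[0,0,0],0],
    [255,[0,0,0],0]
  ]
}}

```text
time_s: 6.78
tcp_pos: [0.5074, -0.2876, 0.3062]
eef_rot: [180.0, -0.1, 177.1]
contact_force: [-0.7, -0.4, -2.4]
gripper_width: 0.0218
```

Run:
```python
from h import *
p=(.5646,.1095,np.radians(162.9))
def W(x,y): c,s=np.cos(p[2]),np.sin(p[2]); return p[0]+(c*x-s*y)/1e3,p[1]+(s*x+c*y)/1e3
for m in((-84,-6),(0,6),(84,-6)): print(m,np.round(W(*m),4))
togo(*W(-84,-6),.299,162.9)
C={n:viewer.capture(n) for n in("side","top")}
crop(C["side"]["frame"],340,20,160,150,4,"d_s.png")
crop(C["top"]["frame"],400,230,140,110,5,"d_t.png")
```

```text
(-84, -6) [0.6467 0.0905]
(0, 6) [0.5628 0.1038]
(84, -6) [0.4861 0.1399]
t 6.78 tcp [ 507.4 -287.6  306.2] rot [ 1.7997e+02 -7.0000e-02  1.7705e+02] F [-0.7 -0.4 -2.4] M [ 0.04  0.08 -0.02] w 21.8
units x,y,z [-2.392  7.696  0.144] ('turn', np.float64(2.359163545466359))
```

View pics/d_s.png

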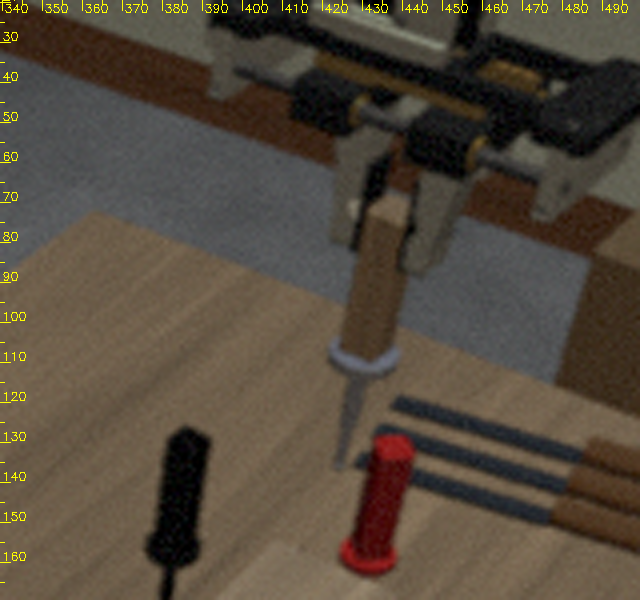

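The feeler hangs straight from the gripper, tip at about (424,136) in the side view, and is clear of the stand. I'm turning to the vise yaw before crossing.

Emit:
{"method": "apply_moves", "body": {
  "plan": [
    [255,[0,0,0],0.8],
    [255,[0,0,0],0.8],
    [255,[0,0,0],0.76],
    [255,[0,0,0],0]
  ]
}}

```text
time_s: 7.38
tcp_pos: [0.5076, -0.2878, 0.3064]
eef_rot: [-180.0, -0.1, 162.9]
contact_force: [0.4, 0.3, -1.5]
gripper_width: 0.022
```

Run:
```python
from h import *
togo(.6467,.0905,.306,162.9)
c=viewer.capture("side")
s=get_state()["tcp_pos"]
print(proj(c,[s[0],s[1],s[2]-.0998]))
```

```text
t 7.38 tcp [ 507.6 -287.8  306.4] rot [-1.8000e+02 -6.0000e-02  1.6293e+02] F [ 0.4  0.3 -1.5] M [ 0.03  0.06 -0.03] w 22.0
units x,y,z [-0.437  8.049  0.009] ('turn', np.float64(0.004677703402246418))
[[423.73045623 136.43958104]]
```

Emit:
{"method": "apply_moves", "body": {
  "plan": [
    [255,[-0.03,0.5,0],0],
    [255,[-0.04,0.8,0],0],
    [255,[-0.04,0.8,0],0],
    [255,[-0.04,0.8,0],0],
    [255,[-0.04,0.8,0],0],
    [255,[-0.04,0.8,0],0],
    [255,[-0.04,0.8,0],0],
    [255,[-0.04,0.8,0],0],
    [255,[-0.04,0.8,0],0],
    [255,[-0.04,0.7,0],0],
    [255,[-0.04,0.4,0],0],
    [255,[0,0.05,0],0]
  ]
}}

```text
time_s: 8.93
tcp_pos: [0.6469, 0.0915, 0.3063]
eef_rot: [-180.0, -0.1, 163.0]
contact_force: [0.0, -0.6, -0.5]
gripper_width: 0.0224
```

Emit:
{"method": "apply_moves", "body": {
  "plan": [
    [255,[0,0,0.2],0],
    [255,[0,0,0.3],0],
    [255,[0,0,0.2],0],
    [255,[0,0,0],0],
    [255,[0,0,0],0]
  ]
}}

```text
time_s: 9.55
tcp_pos: [0.647, 0.0903, 0.2725]
eef_rot: [180.0, 0.0, 162.9]
contact_force: [-0.3, 0.3, -1.0]
gripper_width: 0.022
```

Run:
```python
from h import *
togo(.6467,.0905,.256,162.9)
s=get_state()["tcp_pos"]
C={n:viewer.capture(n) for n in("side","top")}
for n in C: print(n,proj(C[n],[s[0],s[1],s[2]-.0998]),proj(C[n],[.6467,.0905,.136]))
crop(C["side"]["frame"],220,150,130,130,4.5,"e_s.png")
crop(C["top"]["frame"],220,180,110,120,5,"e_t.png")
```

```text
t 9.55 tcp [647.   90.3 272.5] rot [1.7999e+02 3.0000e-02 1.6289e+02] F [-0.3  0.3 -1. ] M [ 0.03 -0.01 -0.02] w 22.0
units x,y,z [0.006 0.003 0.329] ('turn', np.float64(-0.0024576766464718958))
side [[259.496242   218.47894111]] [[260.84431931 231.47966521]]
top [[279.18990618 220.05640478]] [[280.29667454 224.04466344]]
```

View pics/e_s.png

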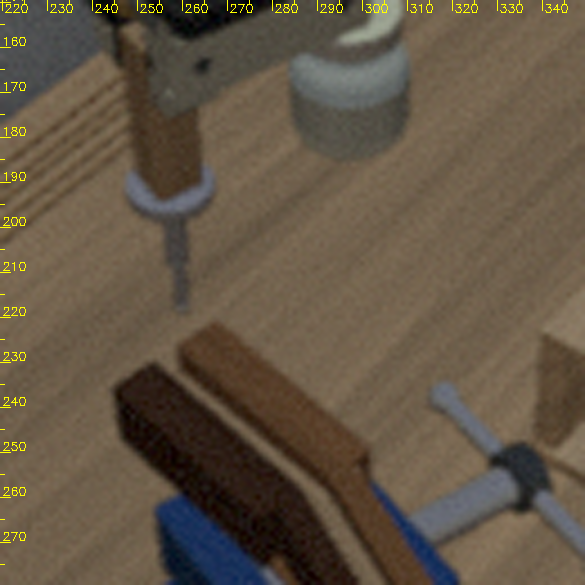

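View pics/e_t.png

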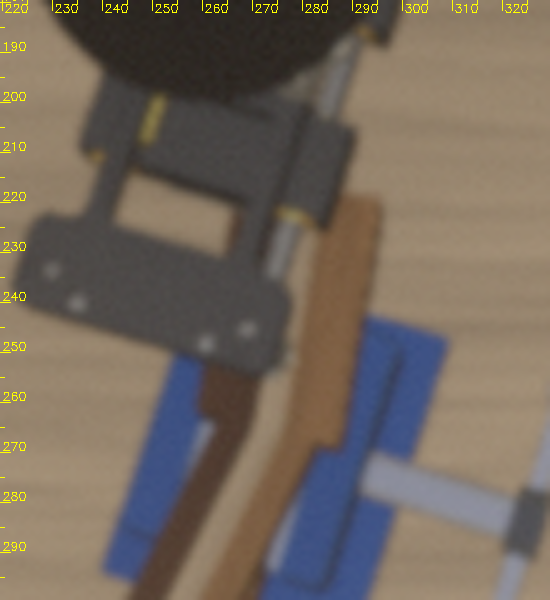

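The tip appears at (259.9,217.9) in the side view and is predicted at (259.5,218.5), so they agree. I'm going down to just above the blank's top, then I'll look again.

Emit:
{"method": "apply_moves", "body": {
  "plan": [
    [255,[0,0,0.2],0],
    [255,[0,0,0.3],0],
    [255,[0,0,0.15],0],
    [255,[0,0,0],0],
    [255,[0,0,0],0]
  ]
}}

```text
time_s: 10.28
tcp_pos: [0.647, 0.0905, 0.2398]
eef_rot: [180.0, 0.0, 162.9]
contact_force: [0.6, 0.1, -0.9]
gripper_width: 0.0216
```

Run:
```python
from h import *
togo(.6467,.0905,.256,162.9)
s=get_state()["tcp_pos"]
C={n:viewer.capture(n) for n in("side","top")}
for n in C: print(n,proj(C[n],[s[0],s[1],s[2]-.0998]),proj(C[n],[.6467,.0905,.136]))
crop(C["side"]["frame"],235,200,60,60,10,"f_s.png")
```

```text
t 10.28 tcp [647.   90.5 239.8] rot [1.800e+02 2.000e-02 1.629e+02] F [ 0.6  0.1 -0.9] M [ 0.01  0.08 -0.02] w 21.6
units x,y,z [ 0.005 -0.003 -0.323] ('turn', np.float64(0.00041880879755732775))
side [[260.5765604  230.04385039]] [[260.84431931 231.47966521]]
top [[280.14632166 223.4944225 ]] [[280.29667454 224.04466344]]
```

View pics/f_s.png

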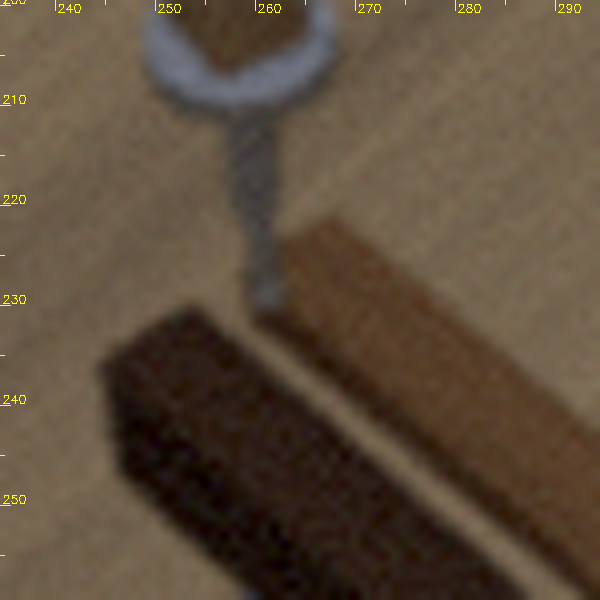

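The tip is at (260.8,230.5), centred over the groove between the dark inner edge (about row 234) and the light inner edge (about row 229). I'm going down in small steps.

Emit:
{"method": "apply_moves", "body": {
  "plan": [
    [255,[0,0,0.04],0],
    [255,[0,0,0.04],0],
    [255,[0,0,0.04],0],
    [255,[0,0,0.04],0],
    [255,[0,0,0],0]
  ],
  "squeeze": 15
}}

```text
time_s: 11.0
tcp_pos: [0.6466, 0.0905, 0.2313]
eef_rot: [-180.0, -0.0, 162.9]
contact_force: [-0.1, -0.8, -0.9]
gripper_width: 0.0222
```

Emit:
{"method": "apply_moves", "body": {
  "plan": [
    [255,[0,0,0.02],0],
    [255,[0,0,0.02],0]
  ]
}}

```text
time_s: 11.25
tcp_pos: [0.6468, 0.0906, 0.2295]
eef_rot: [180.0, 0.0, 162.9]
contact_force: [0.6, 0.1, -1.4]
gripper_width: 0.022
```

Emit:
{"method": "apply_moves", "body": {
  "plan": [
    [255,[0,0,0.02],0],
    [255,[0,0,0.02],0]
  ]
}}

```text
time_s: 11.5
tcp_pos: [0.6467, 0.0906, 0.2275]
eef_rot: [-180.0, -0.0, 162.9]
contact_force: [-0.1, 0.1, -1.5]
gripper_width: 0.0219
```

Emit:
{"method": "apply_moves", "body": {
  "plan": [
    [255,[0,0,0.02],0],
    [255,[0,0,0.02],0]
  ]
}}

```text
time_s: 11.75
tcp_pos: [0.6467, 0.0906, 0.2255]
eef_rot: [-180.0, -0.0, 162.9]
contact_force: [-0.9, -0.4, -2.0]
gripper_width: 0.0218
```

Emit:
{"method": "apply_moves", "body": {
  "plan": [
    [255,[0,0,0.02],0],
    [255,[0,0,0.02],0]
  ]
}}

```text
time_s: 12.0
tcp_pos: [0.6468, 0.0906, 0.2235]
eef_rot: [180.0, -0.0, 162.9]
contact_force: [-0.5, 0.2, -2.1]
gripper_width: 0.0219
```

Emit:
{"method": "apply_moves", "body": {
  "plan": [
    [255,[0,0,0.02],0],
    [255,[0,0,0.02],0]
  ]
}}

```text
time_s: 12.25
tcp_pos: [0.6468, 0.0905, 0.2215]
eef_rot: [180.0, 0.0, 162.9]
contact_force: [0.9, -1.0, -1.4]
gripper_width: 0.022
```

Emit:
{"method": "apply_moves", "body": {
  "plan": [
    [255,[0,0,0.02],0],
    [255,[0,0,0],0]
  ]
}}

```text
time_s: 12.5
tcp_pos: [0.6467, 0.0905, 0.2204]
eef_rot: [-180.0, -0.0, 162.9]
contact_force: [-0.7, 0.5, -0.6]
gripper_width: 0.0221
```

Emit:
{"method": "apply_moves", "body": {
  "plan": [
    [255,[0,0,0.02],0],
    [255,[0,0,0],0]
  ]
}}

```text
time_s: 12.75
tcp_pos: [0.6469, 0.0905, 0.2199]
eef_rot: [180.0, 0.0, 162.9]
contact_force: [-0.7, -0.2, 0.4]
gripper_width: 0.0218
```

Emit:
{"method": "apply_moves", "body": {
  "plan": [
    [255,[0,0,0.02],0],
    [255,[0,0,0],0]
  ]
}}

```text
time_s: 13.0
tcp_pos: [0.6471, 0.0905, 0.2196]
eef_rot: [180.0, 0.1, 162.9]
contact_force: [-0.4, 0.4, 5.4]
gripper_width: 0.022
```

I found the floor at the start: contact force rises from TCP z of about 0.220, putting the tip near 0.120 (about 16 mm deep). Stiffness is about 5 N/mm. I'm easing off slightly and starting to slide. The floor has to rise about 3 mm to reach the bend.

Emit:
{"method": "apply_moves", "body": {
  "plan": [
    [255,[0,0,-0.01],0],
    [255,[0.03,-0.004,0],0],
    [255,[0.07,-0.01,-0.002],0],
    [255,[0.07,-0.01,-0.002],0],
    [255,[0.07,-0.01,-0.003],0]
  ]
}}

```text
time_s: 13.62
tcp_pos: [0.6351, 0.0925, 0.2198]
eef_rot: [180.0, 0.1, 162.9]
contact_force: [3.2, 0.3, 4.1]
gripper_width: 0.0223
```

```bash
cat >> h.py <<'E'
def inv():
    s=get_state();p=s["tcp_pos"];y=np.radians(162.9);d=(p[:2]-[.5646,.1095])*1000
    c,sn=np.cos(y),np.sin(y);vx,vy=c*d[0]+sn*d[1],-sn*d[0]+c*d[1]
    ideal=6-12*abs(vx)/84
    F=s["contact_force"];print("t",round(s["time_s"],2),"vise x,y",round(vx,1),round(vy,1),"off-line",round(vy-ideal,2),"z",round(p[2]*1000,2),"Fv",round(c*F[0]+sn*F[1],1),round(-sn*F[0]+c*F[1],1),round(F[2],1),"M",s["moment"].round(2),"w",round(s["gripper_width"]*1e3,1))
E
python3 -c "
from h import *
inv()"
```

```text
t 13.62 vise x,y -72.4 -4.5 off-line -0.18 z 219.85 Fv -3.0 -1.2 4.1 M [-0.32 -1.72 -0.02] w 22.3
```

Emit:
{"method": "apply_moves", "body": {
  "plan": [
    [255,[0.07,-0.01,-0.005],0],
    [255,[0.07,-0.01,-0.004],0],
    [255,[0.07,-0.01,-0.003],0],
    [255,[0.07,-0.01,-0.002],0]
  ]
}}

```text
time_s: 14.12
tcp_pos: [0.6206, 0.0947, 0.2202]
eef_rot: [180.0, 0.0, 162.9]
contact_force: [3.9, 0.5, 3.5]
gripper_width: 0.022
```

```bash
python3 -c "
from h import *
inv()"
```

```text
t 14.12 vise x,y -57.9 -2.3 off-line -0.04 z 220.19 Fv -3.6 -1.6 3.5 M [-0.28 -1.89 -0.03] w 22.0
```

Emit:
{"method": "apply_moves", "body": {
  "plan": [
    [255,[0.07,-0.009,-0.003],0],
    [255,[0.07,-0.009,-0.002],0],
    [255,[0.07,-0.009,-0.002],0],
    [255,[0.07,-0.009,-0.002],0],
    [255,[0.07,-0.009,-0.002],0],
    [255,[0.07,-0.009,-0.002],0]
  ]
}}

```text
time_s: 14.88
tcp_pos: [0.5997, 0.0983, 0.2208]
eef_rot: [180.0, 0.0, 162.9]
contact_force: [4.9, -1.3, 4.1]
gripper_width: 0.0224
```

```bash
python3 -c "
from h import *
inv()"
```

```text
t 14.88 vise x,y -36.9 0.4 off-line -0.33 z 220.81 Fv -5.1 -0.2 4.1 M [-0.39 -1.99 -0.04] w 22.4
```

Emit:
{"method": "apply_moves", "body": {
  "plan": [
    [255,[0.07,-0.01,-0.004],0],
    [255,[0.07,-0.01,-0.003],0],
    [255,[0.07,-0.01,-0.003],0],
    [255,[0.07,-0.01,-0.002],0],
    [255,[0.07,-0.01,-0.002],0],
    [255,[0.07,-0.01,-0.002],0]
  ]
}}

```text
time_s: 15.62
tcp_pos: [0.5787, 0.1016, 0.2215]
eef_rot: [-180.0, -0.0, 162.9]
contact_force: [3.8, -0.3, 2.7]
gripper_width: 0.0224
```

```bash
python3 -c "
from h import *
inv()
C={n:viewer.capture(n) for n in('side','top')}
crop(C['side']['frame'],220,180,120,120,5,'g_s.png')
"
```

```text
t 15.62 vise x,y -15.8 3.4 off-line -0.32 z 221.52 Fv -3.7 -0.8 2.7 M [-0.34 -1.8  -0.01] w 22.4
```

View pics/g_s.png

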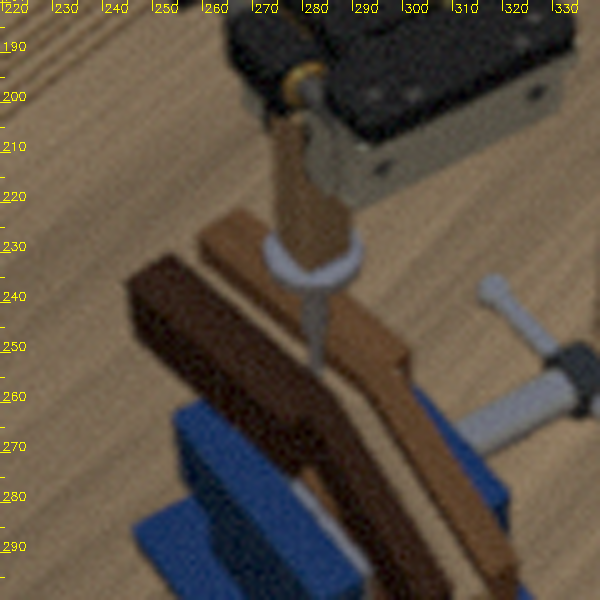

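The side view shows the feeler upright with its tip down in the groove near (282,253), just short of the bend. I'm continuing to the bend.

Emit:
{"method": "apply_moves", "body": {
  "plan": [
    [255,[0.07,-0.01,-0.001],0],
    [255,[0.07,-0.01,-0.002],0],
    [255,[0.07,-0.01,-0.002],0],
    [255,[0.07,-0.008,-0.002],0],
    [255,[0.05,-0.002,-0.001],0]
  ]
}}

```text
time_s: 16.35
tcp_pos: [0.5624, 0.1045, 0.222]
eef_rot: [-180.0, 0.0, 162.9]
contact_force: [3.0, -0.9, 3.2]
gripper_width: 0.0225
```

```bash
python3 -c "
from h import *
inv()"
```

```text
t 16.35 vise x,y 0.6 5.4 off-line -0.49 z 222.01 Fv -3.2 -0.1 3.2 M [-0.35 -1.85  0.04] w 22.5
```

Emit:
{"method": "apply_moves", "body": {
  "plan": [
    [255,[0.06,0.004,0],0],
    [255,[0.06,0.008,0],0]
  ]
}}

```text
time_s: 16.6
tcp_pos: [0.557, 0.1068, 0.2221]
eef_rot: [-180.0, 0.0, 162.9]
contact_force: [4.5, -1.2, 5.3]
gripper_width: 0.0227
```

```bash
python3 -c "
from h import *
inv()"
```

```text
t 16.6 vise x,y 6.5 4.8 off-line -0.28 z 222.1 Fv -4.6 -0.1 5.3 M [-0.54 -1.86  0.01] w 22.7
```

Emit:
{"method": "apply_moves", "body": {
  "plan": [
    [255,[0.06,0.008,-0.009],0],
    [255,[0.06,0.008,-0.007],0]
  ]
}}

```text
time_s: 16.85
tcp_pos: [0.5509, 0.1093, 0.2223]
eef_rot: [-180.0, -0.1, 162.9]
contact_force: [2.4, -1.3, 2.2]
gripper_width: 0.0225
```

```bash
python3 -c "
from h import *
inv()"
```

```text
t 16.85 vise x,y 13.1 4.3 off-line 0.13 z 222.33 Fv -2.7 0.5 2.2 M [-0.48 -1.24  0.  ] w 22.5
```

Emit:
{"method": "apply_moves", "body": {
  "plan": [
    [255,[0.06,0.009,-0.002],0],
    [255,[0.06,0.009,-0.002],0],
    [255,[0.06,0.009,-0.002],0]
  ]
}}

```text
time_s: 17.23
tcp_pos: [0.5427, 0.1133, 0.2227]
eef_rot: [-180.0, -0.1, 162.9]
contact_force: [2.4, -1.3, 1.0]
gripper_width: 0.0227
```

```bash
python3 -c "
from h import *
inv()"
```

```text
t 17.23 vise x,y 22.0 2.8 off-line -0.08 z 222.7 Fv -2.7 0.5 1.0 M [-0.44 -0.89 -0.  ] w 22.7
```

Emit:
{"method": "apply_moves", "body": {
  "plan": [
    [255,[0.06,0.009,0.004],0],
    [255,[0.06,0.009,0.002],0]
  ]
}}

```text
time_s: 17.48
tcp_pos: [0.5377, 0.116, 0.2228]
eef_rot: [-180.0, 0.0, 162.9]
contact_force: [2.9, -1.0, 2.6]
gripper_width: 0.0226
```

```bash
python3 -c "
from h import *
inv()"
```

```text
t 17.48 vise x,y 27.6 1.7 off-line -0.33 z 222.76 Fv -3.1 0.1 2.6 M [-0.57 -1.06 -0.02] w 22.6
```

Emit:
{"method": "apply_moves", "body": {
  "plan": [
    [255,[0.06,0.008,-0.001],0],
    [255,[0.06,0.008,-0.001],0],
    [255,[0.06,0.008,-0.001],0]
  ]
}}

```text
time_s: 17.85
tcp_pos: [0.5296, 0.1198, 0.223]
eef_rot: [180.0, 0.0, 162.9]
contact_force: [2.3, -1.2, 2.8]
gripper_width: 0.0224
```

```bash
python3 -c "
from h import *
inv()"
```

```text
t 17.85 vise x,y 36.5 0.4 off-line -0.38 z 223.02 Fv -2.5 0.5 2.8 M [-0.59 -1.18  0.06] w 22.4
```

Emit:
{"method": "apply_moves", "body": {
  "plan": [
    [255,[0.06,0.007,-0.001],0],
    [255,[0.06,0.008,-0.001],0],
    [255,[0.06,0.008,-0.001],0],
    [255,[0.06,0.008,-0.001],0]
  ]
}}

```text
time_s: 18.35
tcp_pos: [0.5186, 0.1248, 0.2232]
eef_rot: [180.0, 0.0, 162.9]
contact_force: [3.3, -2.3, 3.8]
gripper_width: 0.0225
```

```bash
python3 -c "
from h import *
inv()"
```

```text
t 18.35 vise x,y 48.5 -1.1 off-line -0.19 z 223.23 Fv -3.8 1.3 3.8 M [-0.65 -1.46 -0.02] w 22.5
```

Emit:
{"method": "apply_moves", "body": {
  "plan": [
    [255,[0.06,0.009,-0.003],0],
    [255,[0.06,0.009,-0.002],0],
    [255,[0.06,0.009,-0.001],0],
    [255,[0.06,0.009,-0.001],0]
  ]
}}

```text
time_s: 18.85
tcp_pos: [0.5076, 0.1301, 0.2236]
eef_rot: [180.0, 0.0, 162.9]
contact_force: [3.8, -2.1, 4.2]
gripper_width: 0.0224
```

```bash
python3 -c "
from h import *
inv()"
```

```text
t 18.85 vise x,y 60.5 -2.9 off-line -0.28 z 223.57 Fv -4.3 0.9 4.2 M [-0.72 -1.52 -0.04] w 22.4
```

Emit:
{"method": "apply_moves", "body": {
  "plan": [
    [255,[0.06,0.009,-0.003],0],
    [255,[0.06,0.008,-0.003],0],
    [255,[0.06,0.008,-0.002],0],
    [255,[0.06,0.008,-0.001],0],
    [255,[0.06,0.008,-0.001],0],
    [255,[0.06,0.009,-0.001],0]
  ]
}}

```text
time_s: 19.6
tcp_pos: [0.4911, 0.1377, 0.2241]
eef_rot: [-180.0, 0.0, 162.9]
contact_force: [3.7, -2.1, 3.6]
gripper_width: 0.0225
```

```bash
python3 -c "
from h import *
inv()"
```

```text
t 19.6 vise x,y 78.5 -5.4 off-line -0.16 z 224.07 Fv -4.1 0.9 3.6 M [-0.7  -1.54 -0.  ] w 22.5
```

Emit:
{"method": "apply_moves", "body": {
  "plan": [
    [255,[0.06,0.009,-0.001],0],
    [255,[0.06,0.009,-0.001],0],
    [255,[0.01,0,0],0],
    [255,[0,0,0],0],
    [255,[0,0,0],0],
    [255,[0,0,0],0]
  ]
}}

```text
time_s: 20.35
tcp_pos: [0.4852, 0.1405, 0.2242]
eef_rot: [180.0, -0.0, 162.9]
contact_force: [1.8, -0.5, 5.4]
gripper_width: 0.0228
```

```bash
python3 -c "
from h import *
inv()
C={n:viewer.capture(n) for n in('side','top')}
p=get_state()['tcp_pos']
print(proj(C['side'],[p[0],p[1],p[2]-.0998]))
crop(C['side']['frame'],230,200,120,120,5,'i_s.png')
"
```

```text
t 20.35 vise x,y 85.0 -6.3 off-line -0.16 z 224.23 Fv -1.9 -0.0 5.4 M [-0.52 -1.02 -0.04] w 22.8
[[310.12747093 293.09038498]]
```

View pics/i_s.png

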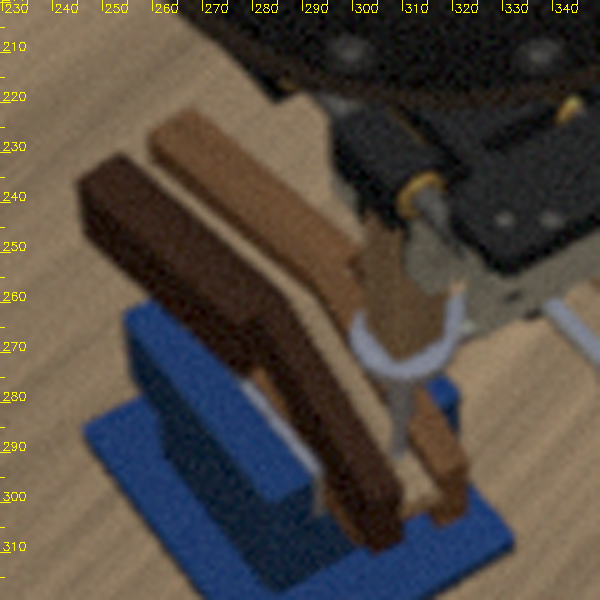

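```bash
python3 -c "
from h import *
c=viewer.capture('side')
crop(c['frame'],285,255,50,50,12,'j_s.png')
"
```

```text
(no output)
```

View pics/j_s.png

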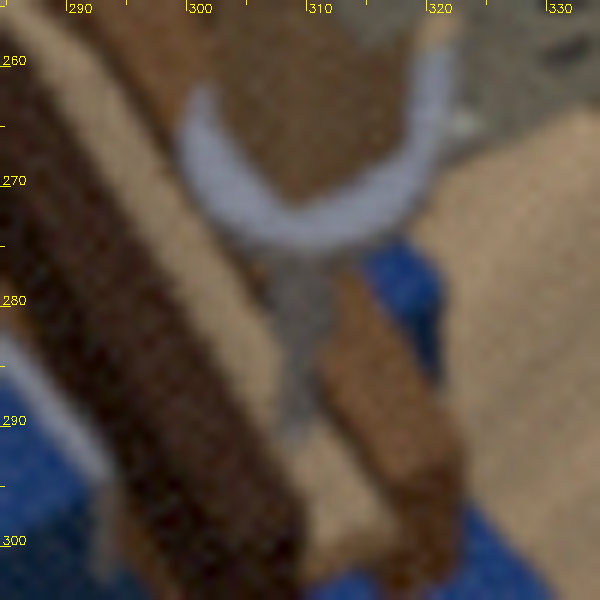

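The tip shows at (308.8,290.8) against a rigid prediction of (310.1,293.1), so the ball trails by about 4 mm along the groove. I'm going 4 mm further for margin, then lifting straight up.

Emit:
{"method": "apply_moves", "body": {
  "plan": [
    [255,[0.04,0.006,-0.002],0],
    [255,[0.04,0.006,-0.002],0],
    [255,[0,0,0],0],
    [255,[0,0,0],0]
  ]
}}

```text
time_s: 21.0
tcp_pos: [0.4815, 0.1422, 0.2243]
eef_rot: [180.0, -0.0, 162.9]
contact_force: [2.0, -0.3, 4.7]
gripper_width: 0.0225
```

```bash
python3 -c "
from h import *
inv()"
```

```text
t 21.0 vise x,y 89.0 -6.9 off-line -0.15 z 224.34 Fv -2.0 -0.3 4.7 M [-0.56 -1.1  -0.03] w 22.5
```

Contact is held at the end (about 6 N net). I'm lifting straight up.

Emit:
{"method": "apply_moves", "body": {
  "plan": [
    [255,[0,0,-0.1],0],
    [255,[0,0,-0.2],0],
    [255,[0,0,-0.3],0],
    [255,[0,0,-0.4],0],
    [255,[0,0,-0.4],0],
    [255,[0,0,-0.3],0],
    [255,[0,0,-0.1],0],
    [255,[0,0,0],0]
  ],
  "squeeze": 25
}}

```text
time_s: 22.0
tcp_pos: [0.4815, 0.1422, 0.3142]
eef_rot: [180.0, -0.0, 162.9]
contact_force: [1.0, -0.6, -1.7]
gripper_width: 0.0218
```

Run:
```python
from h import *
inv()
C={n:viewer.capture(n) for n in('side','top')}
p=get_state()['tcp_pos']
for dz in(.0998,.0318,.0248,-.0552): print(proj(C['side'],[p[0],p[1],p[2]-dz]),end=' ')
crop(C['side']['frame'],260,130,100,140,5,'k_s.png')
crop(C['top']['frame'],200,230,140,110,5,'k_t.png')
togo(.508,-.288,.306,177)
```

```text
t 22.0 vise x,y 89.0 -6.9 off-line -0.14 z 314.22 Fv -1.2 0.2 -1.7 M [0.04 0.07 0.03] w 21.8
[[311.74375913 263.71271462]] [[312.10368826 236.40156518]] [[312.14348204 233.38204294]] [[312.64065999 195.65655716]] t 22.1 tcp [481.3 142.1 313.6] rot [-1.7995e+02 -6.0000e-02  1.6289e+02] F [-0.1  0.3 -1.4] M [-0.01  0.1  -0.02] w 21.6
units x,y,z [-3.041 -8.064  0.151] ('turn', np.float64(-2.351001556833514))
```

View pics/k_s.png

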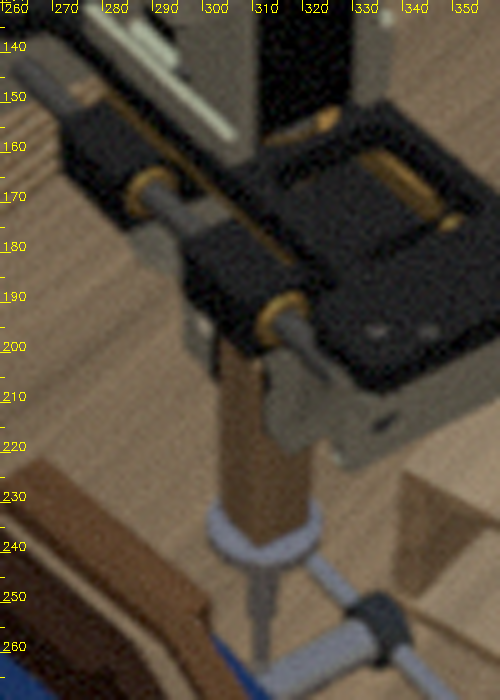

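The feeler hangs upright in the jaws, collar at about (312,236). I'm turning back and returning above the slot.

Emit:
{"method": "apply_moves", "body": {
  "plan": [
    [255,[0,0,0],-0.8],
    [255,[0,0,0],-0.8],
    [255,[0,0,0],-0.75],
    [255,[0,0,0],0]
  ]
}}

```text
time_s: 22.6
tcp_pos: [0.4814, 0.1421, 0.3136]
eef_rot: [-180.0, -0.1, 177.0]
contact_force: [-0.5, -0.3, -2.0]
gripper_width: 0.022
```

```bash
python3 -c "
from h import *
togo(.5077,-.2879,.306,177)"
```

```text
t 22.6 tcp [481.4 142.1 313.6] rot [-1.7996e+02 -6.0000e-02  1.7697e+02] F [-0.5 -0.3 -2. ] M [ 0.03  0.08 -0.01] w 22.0
units x,y,z [-0.981 -8.559  0.153] ('turn', np.float64(-0.005470434723179096))
```

Emit:
{"method": "apply_moves", "body": {
  "plan": [
    [255,[-0.08,-0.5,0],0],
    [255,[-0.1,-0.85,0],0],
    [255,[-0.1,-0.85,0],0],
    [255,[-0.1,-0.85,0],0],
    [255,[-0.1,-0.85,0],0],
    [255,[-0.1,-0.85,0],0],
    [255,[-0.1,-0.85,0],0],
    [255,[-0.1,-0.85,0],0],
    [255,[-0.1,-0.85,0],0],
    [255,[-0.1,-0.85,0],0],
    [255,[0,-0.4,0],0],
    [255,[0,0,0],0]
  ]
}}

```text
time_s: 24.1
tcp_pos: [0.5077, -0.2882, 0.3135]
eef_rot: [180.0, -0.1, 176.8]
contact_force: [-0.5, 1.9, -2.0]
gripper_width: 0.0223
```

Run:
```python
from h import *
togo(.5077,-.2879,.126,177)
C={n:viewer.capture(n) for n in('side','top')}
p=get_state()['tcp_pos']
for dz in(.0998,.0318,.0248): print(proj(C['side'],[p[0],p[1],p[2]-dz]),end=' ')
crop(C['side']['frame'],340,20,160,150,4,"l_s.png")
crop(C['side']['frame'],405,90,50,60,10,"l_s2.png")
```

```text
t 24.1 tcp [ 507.7 -288.2  313.5] rot [ 1.7998e+02 -9.0000e-02  1.7681e+02] F [-0.5  1.9 -2. ] M [ 0.1   0.08 -0.02] w 22.3
units x,y,z [1.000e-03 6.000e-03 3.749e+00] ('turn', np.float64(-0.031175592111736705))
[[423.98643445 133.75865501]] [[429.94885384 106.40239406]] [[430.59712209 103.4280653 ]]
```

View pics/l_s.png

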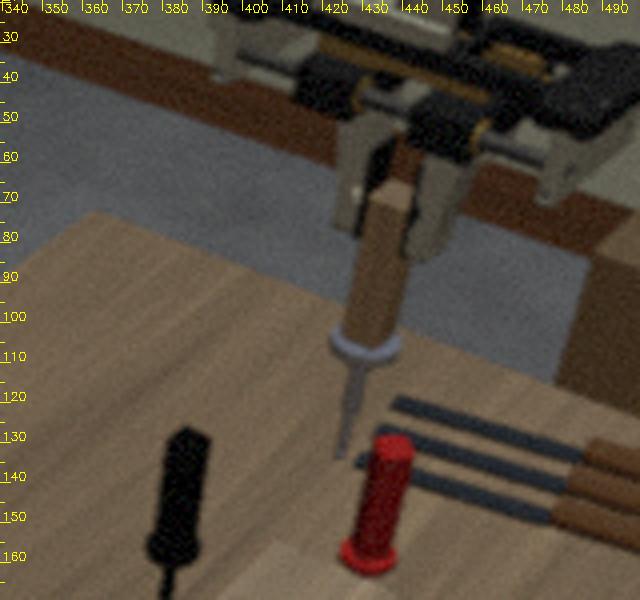

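View pics/l_s2.png

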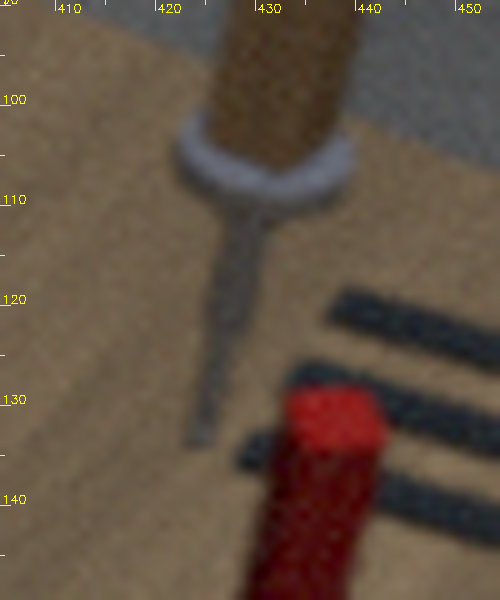

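The tip is at (424.3,134.0) and predicted at (424.0,133.8), so nothing has slipped and it sits over its slot. I'm lowering.

Emit:
{"method": "apply_moves", "body": {
  "plan": [
    [255,[0,0,0.3],0],
    [255,[0,0,0.4],0],
    [255,[0,0,0.4],0],
    [255,[0,0,0.3],0],
    [255,[0,0,0.2],0],
    [255,[0,0,0.1],0],
    [255,[0,0,0],0]
  ]
}}

```text
time_s: 25.08
tcp_pos: [0.5082, -0.2873, 0.2293]
eef_rot: [-180.0, -0.0, 177.0]
contact_force: [0.3, -0.5, -1.9]
gripper_width: 0.0218
```

Emit:
{"method": "apply_moves", "body": {
  "plan": [
    [255,[0,0,0.2],0],
    [255,[0,0,0.2],0],
    [255,[0,0,0.2],0],
    [255,[0,0,0.2],0],
    [255,[0,0,0.2],0]
  ]
}}

```text
time_s: 25.7
tcp_pos: [0.5081, -0.2873, 0.1785]
eef_rot: [180.0, -0.0, 177.0]
contact_force: [-0.4, 0.1, -1.5]
gripper_width: 0.022
```

Run:
```python
from h import *
togo(.5077,-.2879,.127,177)
C={n:viewer.capture(n) for n in('side','top')}
crop(C['side']['frame'],380,110,70,90,6,"m_s.png")
```

```text
t 25.7 tcp [ 508.1 -287.3  178.5] rot [ 1.8000e+02 -2.0000e-02  1.7699e+02] F [-0.4  0.1 -1.5] M [0.01 0.1  0.02] w 22.0
units x,y,z [ 0.007 -0.012  1.03 ] ('turn', np.float64(-0.0011876862196800175))
```

View pics/m_s.png

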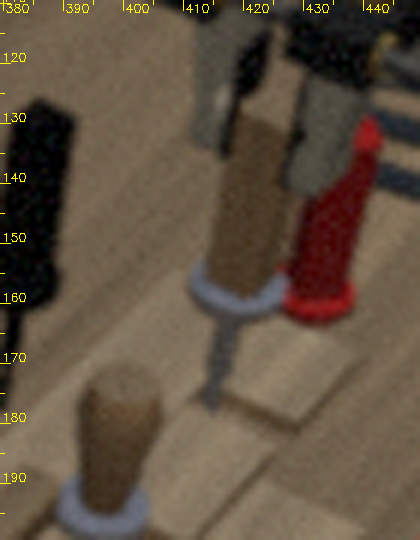

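The needle enters its slot at about (413,177) with no force. I'm continuing down.

Emit:
{"method": "apply_moves", "body": {
  "plan": [
    [255,[0,0,0.2],0],
    [255,[0,0,0.2],0],
    [255,[0,0,0.2],0],
    [255,[0,0,0.2],0],
    [255,[0,0,0.1],0],
    [255,[0,0,0.06],0],
    [255,[0,0,0],0]
  ]
}}

```text
time_s: 26.68
tcp_pos: [0.5082, -0.2873, 0.1313]
eef_rot: [-180.0, -0.0, 177.0]
contact_force: [-0.2, -1.2, -0.6]
gripper_width: 0.0221
```

Emit:
{"method": "apply_moves", "body": {
  "plan": [
    [255,[0,0,0.02],0],
    [255,[0,0,0.02],0],
    [255,[0,0,0],0]
  ]
}}

```text
time_s: 27.05
tcp_pos: [0.5082, -0.2873, 0.1293]
eef_rot: [180.0, 0.0, 177.0]
contact_force: [-0.7, 0.3, -1.4]
gripper_width: 0.0216
```

Emit:
{"method": "apply_moves", "body": {
  "plan": [
    [255,[0,0,0.02],0],
    [255,[0,0,0.01],0],
    [255,[0,0,0],0]
  ]
}}

```text
time_s: 27.42
tcp_pos: [0.5081, -0.2873, 0.1277]
eef_rot: [180.0, -0.0, 177.0]
contact_force: [-0.5, 0.6, -2.1]
gripper_width: 0.0218
```

Emit:
{"method": "apply_moves", "body": {
  "plan": [
    [255,[0,0,0.01],0],
    [255,[0,0,0],0]
  ]
}}

```text
time_s: 27.68
tcp_pos: [0.5082, -0.2873, 0.1273]
eef_rot: [180.0, -0.0, 177.0]
contact_force: [-1.3, 0.6, -2.5]
gripper_width: 0.0219
```

Emit:
{"method": "apply_moves", "body": {
  "plan": [
    [255,[0,0,0.01],0],
    [255,[0,0,0],0]
  ]
}}

```text
time_s: 27.92
tcp_pos: [0.5082, -0.2873, 0.1271]
eef_rot: [-180.0, 0.0, 177.0]
contact_force: [-0.2, 0.9, 2.2]
gripper_width: 0.0216
```

The collar is on the plate at TCP z 0.1271, the same height as at the grasp, with +2.2 N. I'm releasing.

Emit:
{"method": "apply_moves", "body": {
  "plan": [
    [180,[0,0,0],0],
    [180,[0,0,0],0],
    [120,[0,0,0],0],
    [60,[0,0,0],0],
    [20,[0,0,0],0],
    [0,[0,0,0],0],
    [0,[0,0,0],0],
    [0,[0,0,0],0]
  ]
}}

```text
time_s: 28.92
tcp_pos: [0.5082, -0.2873, 0.1268]
eef_rot: [-180.0, 0.0, 177.0]
contact_force: [0.5, -0.4, 0.7]
gripper_width: 0.0799
```

Run:
```python
from h import *
togo(.5077,-.2879,.127,177)
c=viewer.capture('side')
crop(c['frame'],350,60,150,150,4,"n_s.png")
```

```text
t 28.93 tcp [ 508.2 -287.3  126.8] rot [-180.    0.  177.] F [ 0.5 -0.4  0.7] M [-0.02  0.06  0.05] w 79.9
units x,y,z [ 0.009 -0.012 -0.003] ('turn', np.float64(-0.000723386383469915))
```

View pics/n_s.png

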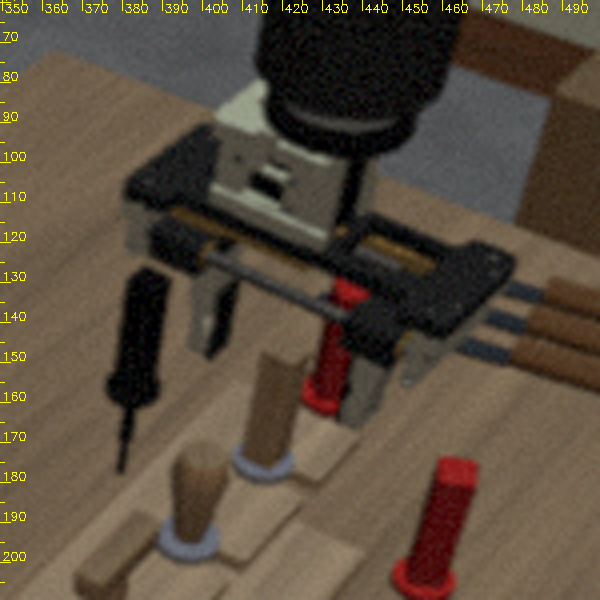

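The jaws are open and clear, and the feeler stands upright in its slot with its collar at (415,174), the same as before. I'm raising straight up and then backing away for an unobstructed check.

Emit:
{"method": "apply_moves", "body": {
  "plan": [
    [0,[0,0,-0.3],0],
    [0,[0,0,-0.5],0],
    [0,[0,0,-0.5],0],
    [0,[0,0,-0.5],0],
    [0,[0,0,-0.5],0],
    [0,[0,0,-0.5],0],
    [0,[0,-0.8,0],0],
    [0,[0,-0.8,0],0],
    [0,[0,-0.8,0],0],
    [0,[0,-0.8,0],0],
    [0,[0,-0.8,0],0],
    [0,[0,-0.6,0],0]
  ]
}}

```text
time_s: 30.48
tcp_pos: [0.4957, -0.5187, 0.2678]
eef_rot: [-180.0, 0.0, 177.0]
contact_force: [0.9, -0.2, -0.4]
gripper_width: 0.0876
```

Run:
```python
from h import *
togo(.5077,-.2879,.127,177)
C={n:viewer.capture(n) for n in('side','top')}
cv2.imwrite("pics/end_s.png",C["side"]["frame"]);cv2.imwrite("pics/end_t.png",C["top"]["frame"])
crop(C["top"]["frame"],440,262,60,52,13,"o_t.png");crop(C["side"]["frame"],400,138,50,50,12,"o_s.png")
import pickle
P=pickle.load(open("cams.pkl","rb"))
d=cv2.absdiff(cv2.GaussianBlur(P["top"]["frame"],(5,5),0),cv2.GaussianBlur(C["top"]["frame"],(5,5),0)).max(2)
for n,b in dict(feeler=(440,270,60,45),tools=(365,270,75,45),jar=(390,145,45,50),mallet=(95,270,70,125),vise=(235,205,110,115)).items():
    x,y,w,h=b; print(n,d[y:y+h,x:x+w].max())
```

```text
t 30.48 tcp [ 495.7 -518.7  267.8] rot [-1.7997e+02  2.0000e-02  1.7696e+02] F [ 0.9 -0.2 -0.4] M [ 0.07 -0.01 -0.03] w 87.6
units x,y,z [0.005 4.622 2.816] ('turn', np.float64(-0.0067855096734395675))
feeler 10
tools 2
jar 2
mallet 2
vise 2
```

View pics/o_t.png

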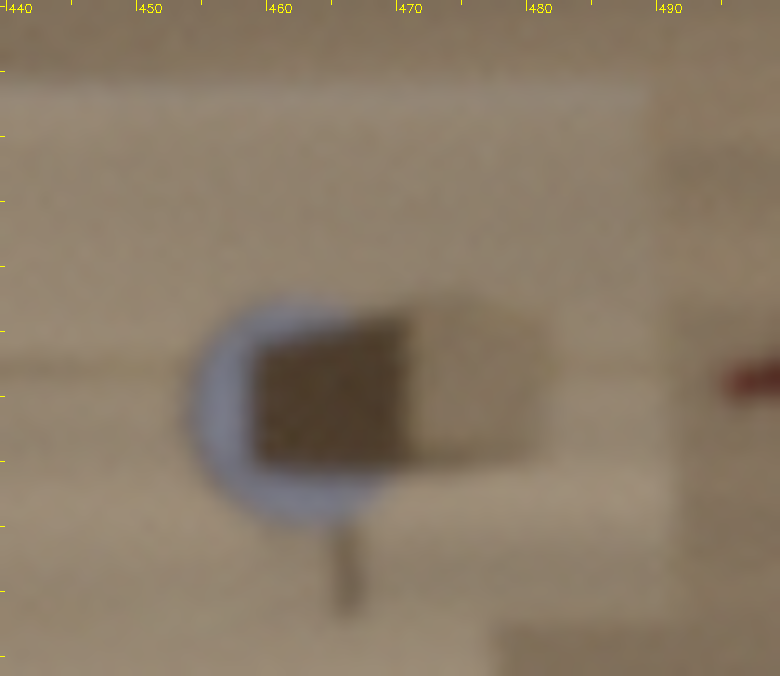

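View pics/end_s.png

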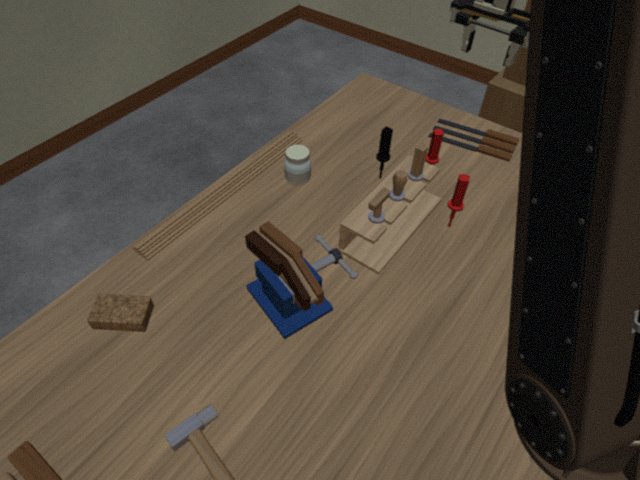

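The feeler hangs upright in its slot. In the top view the collar centre is at about (462.9,293), within about 1 mm of where it was. The other things show no change and the robot is clear. One still row to settle, then I hand in.

Emit:
{"method": "apply_moves", "body": {
  "plan": [
    [0,[0,0,0],0],
    [0,[0,0,0],0],
    [0,[0,0,0],0],
    [0,[0,0,0],0]
  ]
}}

```text
time_s: 31.08
tcp_pos: [0.4964, -0.5165, 0.2672]
eef_rot: [-180.0, 0.0, 177.0]
contact_force: [-0.4, 0.9, 0.7]
gripper_width: 0.0875
```

```bash
python3 -c "
from plant import close_job
print(close_job())"
```

```text
the job is handed in; nothing more can be done
None
```

The job is handed in at about 31 s of the 72 s allowed; the hand-in gave no verdict. I took the square-handled feeler from the −y slot and ran the seam in one pass at about 25–30 mm/s. I then hung it back in the same slot and let go.

- **Groove floor:** about 16 mm below the top at the start. It rises evenly to the bend, then gently to roughly 11–12 mm deep at the end.
- **Pressing force:** about 2.5 to 7 N net at each reading during the pass, so contact held all the way and stayed well under the limit.
- **Last checks:** the top view shows the feeler upright, within about 1 mm of where it started. The awl, scraper, jar, mallet and vise look unchanged, and the robot touches nothing.
- **One disagreement:** at the end of the seam the picture put the ball about 4 mm behind where the rigid estimate had it, from drag or flex. I went 4 mm further before lifting; back over the slot the tip matched its prediction again.

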